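Hang two washed sample tubes on the free drying posts

TASK

The blue and the orange sample tube have been washed and lie on their sides in the cradle. Turn each one upside down and put it over a free post of the drying stand, one after the other, lowering it gently until its rim rests on the stand's base before you let go. The white tube is already drying on one of the posts: leave it there, and do not knock the other things on the worktop about.

Things in the scene. Friction and masses are not known exactly. Their poses are not given: they have to be found in the camera images.
- tube_blue_center (a point): Blue plastic tube, 32 mm outer diameter, 95 mm long, bore 26.4 mm, bottom 5 mm thick, 40 to 85 g. Point: on its axis, half-way along (47.5 mm from either end); z points along the tube to the open mouth. Starts lying level in the near or far place of the cradle, axis 58.7 mm above the worktop, mouth to the robot's right and up to 30 degrees away from it, closed end to its left. Can be gripped anywhere along it with 20 to 40 N.
- tube_orange_center (a point): Orange plastic tube, 32 mm outer diameter, 95 mm long, bore 26.4 mm, bottom 5 mm thick, 40 to 85 g. Point: on its axis, half-way along (47.5 mm from either end); z points along the tube to the open mouth. Starts lying level in the near or far place of the cradle, axis 58.7 mm above the worktop, mouth to the robot's right and up to 30 degrees away from it, closed end to its left. Can be gripped anywhere along it with 20 to 40 N.
- tube_white_center (a point): White plastic tube, 32 mm outer diameter, 95 mm long, bore 26.4 mm, bottom 5 mm thick, 40 to 85 g. Point: on its axis, half-way along (47.5 mm from either end); z points along the tube to the open mouth. It stands at the start upside down (mouth down) on one of the three posts, its rim on the stand's base; loose on its post by 6 mm all round.
- tube_blue: the blue tube as a whole; same origin and axes as point tube_blue_center
- tube_orange: the orange tube as a whole; same origin and axes as point tube_orange_center
- post_near (a point): near post of the fixed drying stand, seen from the robot. Point: on the post's axis, on top of the white base (15 mm above the worktop), where a tube's rim rests. Steel post 14 mm in diameter (17 at its foot), 70 mm high above this point, tip tapered; posts 75 mm apart in a row along the point's x axis, which points away from the robot. One of the three, not always the same, carries the white tube at the start.
- post_middle (a point): middle post of the fixed drying stand, seen from the robot. Point: on the post's axis, on top of the white base (15 mm above the worktop), where a tube's rim rests. Steel post 14 mm in diameter (17 at its foot), 70 mm high above this point, tip tapered; posts 75 mm apart in a row along the point's x axis, which points away from the robot. One of the three, not always the same, carries the white tube at the start.
- post_far (a point): far post of the fixed drying stand, seen from the robot. Point: on the post's axis, on top of the white base (15 mm above the worktop), where a tube's rim rests. Steel post 14 mm in diameter (17 at its foot), 70 mm high above this point, tip tapered; posts 75 mm apart in a row along the point's x axis, which points away from the robot. One of the three, not always the same, carries the white tube at the start.
- cradle: fixed aluminium cradle, plate 132x85x8 mm, with two trestles 75 mm apart in x; on each a tube lies along the cradle's y axis on two black rods (tops 45 mm up, within 12 mm of the tube's axis to each side, so fingers can pass beside the tube). Origin under its centre, x away from the robot, y left. A monitor screen stands behind at x = 0.72
- timer: bystander: small white timer with yellow keys, 58x66x22; origin under its centre (sizes in mm)
- mortar: bystander: grey agate mortar, 68 across, 24 high; origin under its centre (sizes in mm)
- vial: bystander: small glass vial with blue cap, 25 across, 50 tall; origin under its centre (sizes in mm)
There are look-alikes about, which are no part of the job. Of the things that look like the tube_blue, the larger one is meant.

How it is judged:
On the way, in this order (a step that is already met when the one before it is completed fails the run):
1. one of the two washed tubes is held upside down over a post and lowered until its rim is within 12 mm of the stand's base, still in the fingers (((((horizontal distance between tube_blue_center and post_near below 0.012 m and z of tube_blue_center in the frame of post_near between 0.0425 and 0.0595 m) or (horizontal distance between tube_blue_center and post_middle below 0.012 m and z of tube_blue_center in the frame of post_middle between 0.0425 and 0.0595 m) or (horizontal distance between tube_blue_center and post_far below 0.012 m and z of tube_blue_center in the frame of post_far between 0.0425 and 0.0595 m)) and angle between tube_blue_center's own z axis and vertical above 2.9 rad and contact force between the fingers and tube_blue above 0.3 N) or (((horizontal distance between tube_orange_center and post_near below 0.012 m and z of tube_orange_center in the frame of post_near between 0.0425 and 0.0595 m) or (horizontal distance between tube_orange_center and post_middle below 0.012 m and z of tube_orange_center in the frame of post_middle between 0.0425 and 0.0595 m) or (horizontal distance between tube_orange_center and post_far below 0.012 m and z of tube_orange_center in the frame of post_far between 0.0425 and 0.0595 m)) and angle between tube_orange_center's own z axis and vertical above 2.9 rad and contact force between the fingers and tube_orange above 0.3 N))), for 0.04 s.
2. it stands released on its post, mouth down, rim on the base (((((horizontal distance between tube_blue_center and post_near below 0.012 m and z of tube_blue_center in the frame of post_near between 0.0425 and 0.0525 m) or (horizontal distance between tube_blue_center and post_middle below 0.012 m and z of tube_blue_center in the frame of post_middle between 0.0425 and 0.0525 m) or (horizontal distance between tube_blue_center and post_far below 0.012 m and z of tube_blue_center in the frame of post_far between 0.0425 and 0.0525 m)) and angle between tube_blue_center's own z axis and vertical above 2.99 rad and linear speed of tube_blue below 0.02 m/s and contact force between the fingers and tube_blue below 0.05 N) or (((horizontal distance between tube_orange_center and post_near below 0.012 m and z of tube_orange_center in the frame of post_near between 0.0425 and 0.0525 m) or (horizontal distance between tube_orange_center and post_middle below 0.012 m and z of tube_orange_center in the frame of post_middle between 0.0425 and 0.0525 m) or (horizontal distance between tube_orange_center and post_far below 0.012 m and z of tube_orange_center in the frame of post_far between 0.0425 and 0.0525 m)) and angle between tube_orange_center's own z axis and vertical above 2.99 rad and linear speed of tube_orange below 0.02 m/s and contact force between the fingers and tube_orange below 0.05 N))), for 0.2 s.
3. the other one is lowered in the same way onto another post while the first stays seated (((((horizontal distance between tube_blue_center and post_near below 0.012 m and z of tube_blue_center in the frame of post_near between 0.0425 and 0.0525 m) or (horizontal distance between tube_blue_center and post_middle below 0.012 m and z of tube_blue_center in the frame of post_middle between 0.0425 and 0.0525 m) or (horizontal distance between tube_blue_center and post_far below 0.012 m and z of tube_blue_center in the frame of post_far between 0.0425 and 0.0525 m)) and angle between tube_blue_center's own z axis and vertical above 2.99 rad and (((horizontal distance between tube_orange_center and post_near below 0.012 m and z of tube_orange_center in the frame of post_near between 0.0425 and 0.0595 m) or (horizontal distance between tube_orange_center and post_middle below 0.012 m and z of tube_orange_center in the frame of post_middle between 0.0425 and 0.0595 m) or (horizontal distance between tube_orange_center and post_far below 0.012 m and z of tube_orange_center in the frame of post_far between 0.0425 and 0.0595 m)) and angle between tube_orange_center's own z axis and vertical above 2.9 rad and contact force between the fingers and tube_orange above 0.3 N)) or (((horizontal distance between tube_orange_center and post_near below 0.012 m and z of tube_orange_center in the frame of post_near between 0.0425 and 0.0525 m) or (horizontal distance between tube_orange_center and post_middle below 0.012 m and z of tube_orange_center in the frame of post_middle between 0.0425 and 0.0525 m) or (horizontal distance between tube_orange_center and post_far below 0.012 m and z of tube_orange_center in the frame of post_far between 0.0425 and 0.0525 m)) and angle between tube_orange_center's own z axis and vertical above 2.99 rad and (((horizontal distance between tube_blue_center and post_near below 0.012 m and z of tube_blue_center in the frame of post_near between 0.0425 and 0.0595 m) or (horizontal distance between tube_blue_center and post_middle below 0.012 m and z of tube_blue_center in the frame of post_middle between 0.0425 and 0.0595 m) or (horizontal distance between tube_blue_center and post_far below 0.012 m and z of tube_blue_center in the frame of post_far between 0.0425 and 0.0595 m)) and angle between tube_blue_center's own z axis and vertical above 2.9 rad and contact force between the fingers and tube_blue above 0.3 N)))), for 0.04 s.
4. both stand released on their posts (((horizontal distance between tube_blue_center and post_near below 0.012 m and z of tube_blue_center in the frame of post_near between 0.0425 and 0.0525 m) or (horizontal distance between tube_blue_center and post_middle below 0.012 m and z of tube_blue_center in the frame of post_middle between 0.0425 and 0.0525 m) or (horizontal distance between tube_blue_center and post_far below 0.012 m and z of tube_blue_center in the frame of post_far between 0.0425 and 0.0525 m)) and angle between each of tube_blue_center, tube_orange_center's own z axis and vertical above 2.99 rad and linear speed of each of tube_blue, tube_orange below 0.02 m/s and contact force between the fingers and tube_blue below 0.05 N and ((horizontal distance between tube_orange_center and post_near below 0.012 m and z of tube_orange_center in the frame of post_near between 0.0425 and 0.0525 m) or (horizontal distance between tube_orange_center and post_middle below 0.012 m and z of tube_orange_center in the frame of post_middle between 0.0425 and 0.0525 m) or (horizontal distance between tube_orange_center and post_far below 0.012 m and z of tube_orange_center in the frame of post_far between 0.0425 and 0.0525 m)) and contact force between the fingers and tube_orange below 0.05 N), for 0.2 s.
At the end, for the whole second after the job is handed in: The blue and the orange tube each stand upside down over a post (axis within 12 mm of the post's axis, rim within 5 mm of the base, within about 8 degrees of vertical), released and at rest; the white tube still stands the same way on its post (all of step 4 and ((horizontal distance between tube_white_center and post_near below 0.012 m and z of tube_white_center in the frame of post_near between 0.0425 and 0.0525 m) or (horizontal distance between tube_white_center and post_middle below 0.012 m and z of tube_white_center in the frame of post_middle between 0.0425 and 0.0525 m) or (horizontal distance between tube_white_center and post_far below 0.012 m and z of tube_white_center in the frame of post_far between 0.0425 and 0.0525 m)) and angle between tube_white_center's own z axis and vertical above 2.99 rad); the robot touches nothing.
It fails at once if the white tube is lifted off the base by more than 15 mm or tipped (height (world z) of tube_white_center above 0.0775 m or angle between tube_white_center's own z axis and vertical below 2.8 rad).
It fails at once if a bystander is moved by more than 30 mm (distance of any of timer, mortar, vial from where it was at the start of the episode above 0.03 m).
It fails at once if a washed tube is dropped on the worktop (height (world z) of any of tube_blue_center, tube_orange_center below 0.04 m).
It also fails if it takes over 56 s, if anything falls off the work surface, if the arm or the gripper's body presses on something with over 40 N, if the wrist force passes 120 N, or if a joint passes its speed limit or range.

ROBOT

A 6-joint arm with a two-finger parallel gripper is mounted at the origin on a cart in front of the work surface, level with it; the furniture and walls round the work are solid. World frame = base frame: x ahead of the robot, y to its left, z up, the work surface at z = 0. Lengths are in m, angles in rad, forces in N, time in s.
With the tool pointing down it reaches from about 0.275 to 0.825 m from the base axis. Payload 4.9 kg.
Tool frame: the origin (TCP) lies at the very end of the fingers, on their centre line; the grasp point (between the pads) lies 19 mm behind it (arm.grip_depth is the distance from the TCP to the grasp point, in m); z points along the fingers, y is the line along which they close (so a half turn about z gives the same grasp; the last joint's range is limited). The gripper opens to 85 mm and grips with 20 to 120 N. Pads are 22 mm wide; open, the fingers measure 114 mm over their backs; the gripper's body (76 mm by 85 mm) begins 54 mm behind the grasp point. The pads swing forward as they close: fully open they stand 13 mm farther back than shut.
Start: joints at [-1.262, 0.326, -0.193, 1.052, 0, 1.437], TCP at [0.236, -0.497, 0.231] pointing down, gripper open.
Joint ranges: [-2.65, 2.65], [-0.97, 1.79], [-1.3, 1.35], [-1.93, 2.1], [-1.47, 1.37], [-3.14, 3.14]. Speed limits (rad/s): [2.57, 2.57, 3.14, 3.14, 3.14, 3.14].

INTERFACE

Orientations are given as a unit quaternion [x, y, z, w].
In Python, from workcell import arm gives the robot as it stands.
- The arm moves only by the tool step_arm, never from a script. Its argument "increments" is a list of rows, each a list of 5 numbers: the gripper's target within -1 to 1 (fully open at 1, half-way at 0, shut at -1), then the shift along the tool's x, y, z normalised to -1 to 1, where 1 is 300 mm, then the turn about the tool's z normalised to -1 to 1, where 1 is 90 degrees. A call has 1 to 5 rows; each row is the pose to reach, as a shift and turn from the pose commanded when the call began, along the tool's axes at that moment; what a row does not reach only later rows make up. A row lasts 1/10 s, in which the tool goes at most 50 mm and 8.59 degrees, less where a joint would pass 70% of its speed; a pose out of reach is approached as far as the arm can. A call with a number of a shift or a turn outside -1 to 1 is refused whole. A call with a gripper value outside its range is refused whole. The fingers move at their own pace and stop on an object; "grip_force" is the grip in N (left out, the last holds). Time passes only in rows, so rows that repeat a pose let the fingers close. It gives the time, the measured TCP pose, the force, the opening and the grip force at its end, in the units of the state.
- arm.sense(): the state, without advancing time (a new reading comes with each control period).
- arm.camera(name): name is "side" or "top"; returns the picture (420x560x3 uint8, red, green, blue); there is no depth.
- arm.camera_params(name): a dict with "mtx" (3x3 intrinsics, pixels), "rvec" (rotation vector, rad) and "tvec" (3), from world to camera coordinates, as OpenCV has them. Camera axes: x right, y down, z forward; pixel columns grow to the right and rows downward; lengths in m; the calibration is good to about 2 mm. A picture is of the moment at which its call begins. camera_params takes no time and is no camera call.
- arm.hand_in(): hands the job in; it is judged then, once.
The state is a dict: "time": time; "q": joint angles; "joint_velocities": joint speeds; "joint_efforts": joint torques, N m; "ee_pos": TCP position; "ee_rot": TCP orientation; "ft_force": force on the tool from outside, world axes, zero at the start; "moment": the same for the moment, N m; "gripper_width": finger opening in m; "finger_force": force on a finger pad.
Only numpy, scipy, OpenCV 4.12 (cv2) and the standard library are available. Lean on these libraries where they do the work, as an engineer would, in place of code of your own. Each camera call takes 0.05 s, during which the arm holds its last target. There are 200 camera calls.

## Working session

There is one attempt and no reset: what is moved stays moved. The work goes in short steps, Python scripts to look and compute and a tool call to move; the robot and the scene stay as the last step left them, time stands still between calls to the robot, and variables do not carry over. Pictures are saved under pics/ and viewed, at most 10 in all, crops included, and the job is handed in when it is done.

Besides the shell and the picture viewer there is one more tool, called after "Request:" in YAML: its name, and indented under it one key for each argument. step_arm: Moves the arm, as the interface text tells. Scaled input: -1 to 1 covers 300 mm each way for a shift and 90 degrees each way for a turn. Its arguments: {"type":"object","properties":{"increments":{"type":"array"},"grip_force":{"type":"number"}},"required":["increments"]}

```bash
mkdir -p pics; ls
cat > h.py <<'E'
from workcell import arm
import numpy as np, cv2
def snap(n,f):
    im=arm.camera(n); cv2.imwrite(f'pics/{f}.png',cv2.cvtColor(im,cv2.COLOR_RGB2BGR)); return im
def PM(n):
    p=arm.camera_params(n); R=cv2.Rodrigues(np.array(p['rvec'],float))[0]; return np.array(p['mtx']),R,np.array(p['tvec'],float).ravel()
def atz(n,uv,z):
    K,R,t=PM(n); d=R.T@np.linalg.inv(K)@np.array([*uv,1.]); c=-R.T@t
    return (c+d*(z-c[2])/d[2]).round(4)
def proj(n,X):
    K,R,t=PM(n); x=K@(R@np.array(X,float)+t); return (x[:2]/x[2]).round(1)
def cen(n): K,R,t=PM(n); return (-R.T@t).round(3)
E
python3 - <<'E'
from h import *
a=snap('top','t0');b=snap('side','s0')
s=arm.sense();print(s['ee_pos'],s['ee_rot'],s['ft_force'],s['gripper_width'],s['time'],arm.grip_depth)
print(cen('top'),cen('side'))
E
```

```text
pics
[ 0.23550956 -0.496465    0.23058256] [ 9.75588935e-01  2.19603346e-01 -7.82922511e-05 -7.70608959e-04] [ 0.72547852  0.15254843 -0.13316014] 0.08466932398333987 0.1 0.0187
[0.338 0.108 1.242] [ 0.444 -0.755  0.481]
```

View pics/t0.png

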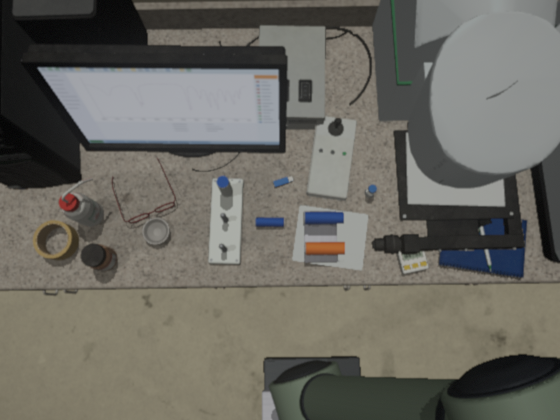

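View pics/s0.png

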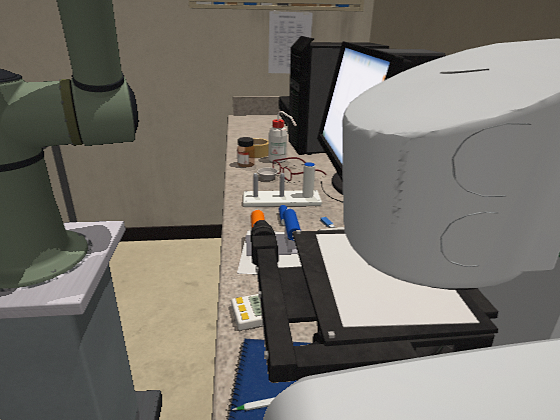

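Run:
```python
from h import *
t=cv2.imread('pics/t0.png');s=cv2.imread('pics/s0.png')
cv2.imwrite('pics/c1.png',np.hstack([cv2.resize(t[165:280,195:385],None,fx=4,fy=4,interpolation=2)]))
cv2.imwrite('pics/c2.png',cv2.resize(s[150:290,225:345],None,fx=4.2,fy=4.2,interpolation=2))
for z in(.2305,.1):print(proj('top',(.2355,-.4965,z)),proj('side',(.2355,-.4965,z)))
def ax(n,im,lo,hi,box):
    x0,y0,x1,y1=box; h=cv2.cvtColor(im[y0:y1,x0:x1],cv2.COLOR_BGR2HSV); m=cv2.inRange(h,lo,hi)
    k,l,st,c=cv2.connectedComponentsWithStats(m); i=1+np.argmax(st[1:,4]); ys,xs=np.where(l==i)
    r=cv2.minAreaRect(np.c_[xs+x0,ys+y0].astype(np.float32)); b=cv2.boxPoints(r); print(n,r,st[i,4])
    print([list(atz('top',p,.0587)[:2]) for p in b])
ax('blue',t,(100,120,40),(130,255,255),(300,200,360,232))
ax('orange',t,(3,120,60),(20,255,255),(295,230,360,265))
for uv,z in [((224.5,184),.11),((224,218),.085),((222.5,247.5),.085)]: print(uv,atz('top',uv,z))
```

```text
[589.1 359.7] [-12.9 347.5]
[553.3 354.1] [ 28.1 447.1]
blue ((324.0, 217.0), (10.0, 36.0), 90.0) 385
[[np.float64(0.5758), np.float64(0.0447)], [np.float64(0.5744), np.float64(-0.0434)], [np.float64(0.5495), np.float64(-0.0424)], [np.float64(0.5509), np.float64(0.0453)]]
orange ((324.5, 247.5), (11.0, 37.0), 90.0) 421
[[np.float64(0.5018), np.float64(0.0465)], [np.float64(0.5004), np.float64(-0.0429)], [np.float64(0.4737), np.float64(-0.0419)], [np.float64(0.475), np.float64(0.0472)]]
(224.5, 184) [0.6362 0.2388 0.11  ]
(224, 218) [0.5589 0.2424 0.085 ]
(222.5, 247.5) [0.488  0.2454 0.085 ]
```

View pics/c1.png

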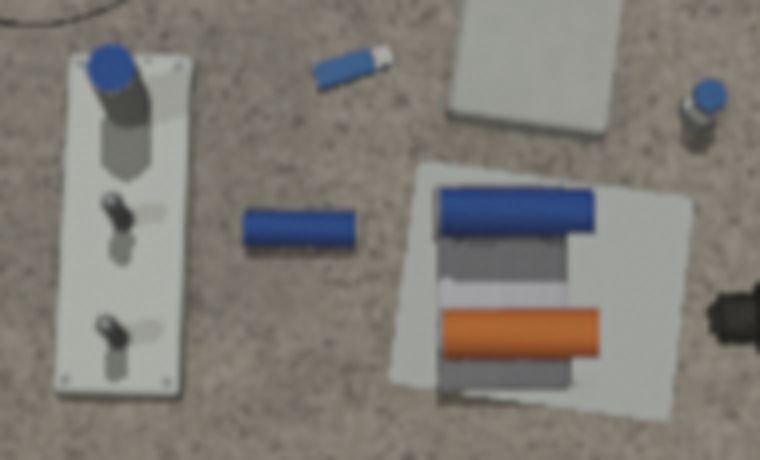

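View pics/c2.png

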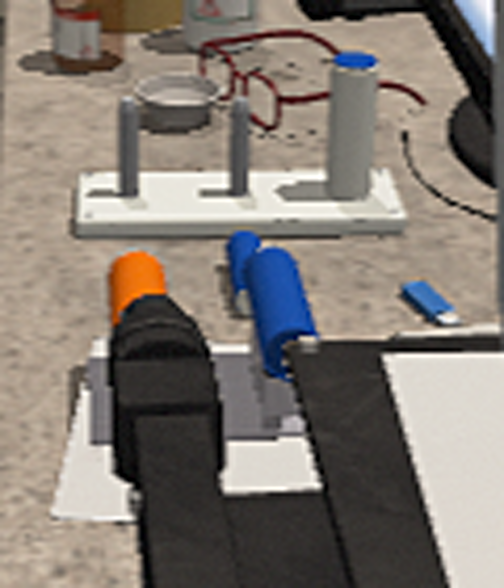

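```bash
cat >> h.py <<'E'
def tri(ut,us):
    P=[K@np.c_[R,t] for K,R,t in (PM('top'),PM('side'))]
    X=cv2.triangulatePoints(P[0],P[1],np.array(ut,float),np.array(us,float)).ravel(); return (X[:3]/X[3]).round(4)
E
python3 - <<'E'
from h import *
for n,u,s in [('near',(221,245.7),(255.5,173.3)),('mid',(222.7,215.2),(281.9,173.3)),('white',(222.7,181.7),(309.3,164.3)),('boom',(374,243),(262,224))]: print(n,tri(u,s))
for u,z in [((221,245.7),.085),((222.7,215.2),.085),((222.7,181.7),.11)]: print(atz('top',u,z))
print('base',np.array([atz('top',(195+a/4,165+b/4),.015) for a,b in [(72,58),(190,58),(180,395),(58,393)]]))
print([atz('top',p,0.1) for p in [(374,243),(425,243),(520,243)]])
E
```

```text
near [0.4937 0.2492 0.084 ]
mid [0.5672 0.2457 0.0836]
white [0.6429 0.2431 0.1095]
boom [ 0.4888 -0.1059  0.1203]
[0.4923 0.249  0.085 ]
[0.5658 0.2455 0.085 ]
[0.6419 0.2431 0.11  ]
base [[0.6736 0.2795 0.015 ]
 [0.6724 0.2035 0.015 ]
 [0.4557 0.2099 0.015 ]
 [0.4581 0.2859 0.015 ]]
[array([ 0.4912, -0.1098,  0.1   ]), array([ 0.4894, -0.2285,  0.1   ]), array([ 0.4861, -0.4492,  0.1   ])]
```

Request:
step_arm:
  increments:
    - [0.53,0,0,-0.1,-0.09]
    - [0.53,0,0,-0.2,-0.19]
    - [0.53,0,0,-0.2,-0.28]
    - [0.53,0,0,-0.2,-0.38]
    - [0.53,0,0,-0.2,-0.47]
  grip_force: 30

```text
time: 0.6
ee_pos: [0.2356, -0.4968, 0.2911]
ee_rot: [0.829, 0.559, 0.0, -0.0]
ft_force: [-0.7, 0.2, 0.2]
gripper_width: 0.0654
finger_force: 0.0
```

Request:
step_arm:
  increments:
    - [0.53,0.16,-0.03,0,-0.09]
    - [0.53,0.32,-0.06,0,-0.18]
    - [0.53,0.48,-0.09,0,-0.244]
    - [0.53,0.64,-0.12,0,-0.244]
    - [0.53,0.8,-0.15,0,-0.244]

```text
time: 1.1
ee_pos: [0.285, -0.2558, 0.2909]
ee_rot: [0.71, 0.705, 0.0, -0.0]
ft_force: [0.9, 0.3, 0.7]
gripper_width: 0.0652
finger_force: 0.0
```

Request:
step_arm:
  increments:
    - [0.53,0.16,0.02,0,0]
    - [0.53,0.32,0.05,0,0]
    - [0.53,0.48,0.1,0,0]
    - [0.53,0.63,0.15,0,0]
    - [0.53,0.75,0.25,0,0]

```text
time: 1.6
ee_pos: [0.3605, -0.0309, 0.2915]
ee_rot: [0.709, 0.705, -0.0, -0.0]
ft_force: [0.5, -0.5, 0.1]
gripper_width: 0.0655
finger_force: 0.0
```

Request:
step_arm:
  increments:
    - [0.53,0.05,0.12,0,0]
    - [0.53,0.1,0.24,0.05,0]
    - [0.53,0.103,0.36,0.15,0]
    - [0.53,0.103,0.427,0.3,0]
    - [0.53,0.103,0.427,0.45,0]

```text
time: 2.1
ee_pos: [0.4931, -0.0032, 0.1548]
ee_rot: [0.709, 0.705, 0.001, 0.001]
ft_force: [0.5, 0.2, -0.2]
gripper_width: 0.0657
finger_force: 0.0
```

Request:
step_arm:
  increments:
    - [0.53,0.013,-0.017,0.1,0]
    - [0.53,0.013,-0.017,0.2,0]
    - [0.53,0.013,-0.017,0.3,0]
    - [0.53,0.013,-0.017,0.36,0]
    - [0.53,0.013,-0.017,0.383,0]

```text
time: 2.6
ee_pos: [0.483, 0.0009, 0.0393]
ee_rot: [0.709, 0.705, -0.001, -0.002]
ft_force: [-0.4, -0.4, 0.7]
gripper_width: 0.0653
finger_force: 0.0
```

Request:
step_arm:
  increments:
    - [0.53,0,0,0,0]
    - [-0.4,0,0,0,0]
    - [-0.4,0,0,0,0]
    - [-0.4,0,0,0,0]
    - [-0.4,0,0,0,0]
  grip_force: 30

```text
time: 3.1
ee_pos: [0.4867, 0.0004, 0.0427]
ee_rot: [0.709, 0.705, 0.001, 0.001]
ft_force: [1.7, 0.3, 7.0]
gripper_width: 0.0302
finger_force: 35.3
```

Request:
step_arm:
  increments:
    - [-0.4,0,0,-0.1,0]
    - [-0.4,0,0,-0.25,0]
    - [-0.4,0,0,-0.4,0]
    - [-0.4,0,0,-0.4,0]
    - [-0.4,0,0,-0.4,0]

```text
time: 3.6
ee_pos: [0.4855, 0.0006, 0.1625]
ee_rot: [0.709, 0.705, 0.001, 0.001]
ft_force: [-0.1, 0.2, -0.8]
gripper_width: 0.0298
finger_force: 34.5
```

Run:
```python
from h import *
a=snap('top','t1');b=snap('side','s1')
cv2.imwrite('pics/v1.png',cv2.cvtColor(np.hstack([cv2.resize(a[150:290,200:380],(540,420)),cv2.resize(b[60:200,225:310],(255,420))]),cv2.COLOR_RGB2BGR))
s=arm.sense();print(s['ee_pos'],s['ft_force'],s['gripper_width'])
```

```text
[0.4838017  0.00081067 0.16039272] [ 0.70730782 -0.23572027 -0.37880058] 0.02989535762485439
```

View pics/v1.png

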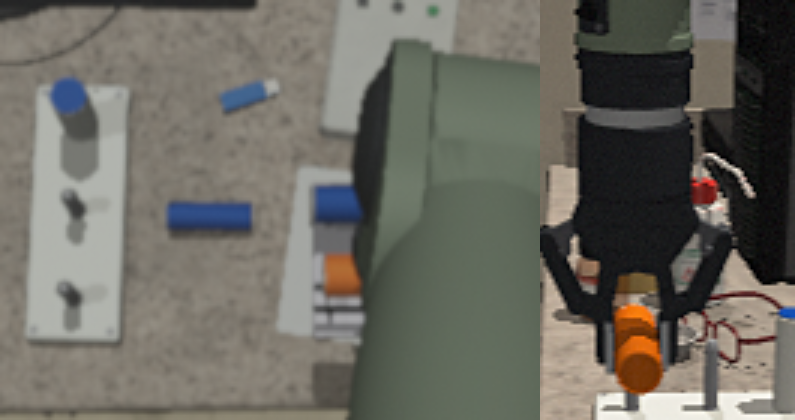

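Request:
step_arm:
  increments:
    - [-0.4,0.14,0.02,0,0]
    - [-0.4,0.3,0.02,0,0]
    - [-0.4,0.45,0.02,0,0]
    - [-0.4,0.6,0.02,0,0]
    - [-0.4,0.725,0.02,0,0]

```text
time: 4.2
ee_pos: [0.4906, 0.2199, 0.1593]
ee_rot: [0.709, 0.705, -0.002, -0.001]
ft_force: [0.8, -0.7, 0.6]
gripper_width: 0.0298
finger_force: 34.5
```

Request:
step_arm:
  increments:
    - [-0.4,0,0,0.08,0]
    - [-0.4,0,0,0.16,0]
    - [-0.4,0,0,0.2,0]
    - [-0.4,0,0,0.2,0]
    - [-0.4,0,0,0.2,0]

```text
time: 4.7
ee_pos: [0.4921, 0.2177, 0.1011]
ee_rot: [0.71, 0.705, -0.001, -0.0]
ft_force: [0.8, -0.4, 0.4]
gripper_width: 0.0301
finger_force: 34.5
```

Run:
```python
from h import *
a=snap('top','t2');b=snap('side','s2')
cv2.imwrite('pics/v2.png',cv2.cvtColor(np.hstack([cv2.resize(a[180:300,160:340],(540,360)),cv2.resize(b[120:220,225:325],(255,360))]),cv2.COLOR_RGB2BGR))
s=arm.sense();print(s['ee_pos'],s['ft_force'],s['gripper_width'])
```

```text
[0.49307537 0.21795982 0.10218939] [-0.02987902  0.42004833 -0.6600556 ] 0.030306584222799537
```

View pics/v2.png

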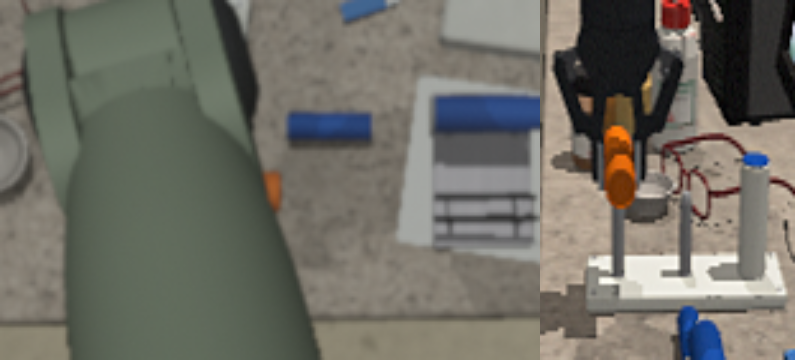

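Request:
step_arm:
  increments:
    - [-0.4,0,0,0.035,0]
    - [-0.4,0,0,0.068,0]
    - [-0.4,-0.003,0,0.08,0]
    - [-0.4,-0.006,0,0.094,0]
    - [-0.4,-0.006,0,0.094,0]

```text
time: 5.3
ee_pos: [0.4934, 0.2157, 0.0737]
ee_rot: [0.71, 0.705, 0.001, 0.001]
ft_force: [0.3, -3.0, 6.2]
gripper_width: 0.03
finger_force: 38.0
```

Request:
step_arm:
  increments:
    - [-0.4,-0.003,0,0.013,0]
    - [-0.4,-0.005,0,0.027,0]
    - [-0.4,-0.003,0,0.038,0]
    - [-0.4,0,0,0.05,0]
    - [-0.4,0.009,0,0.072,0]

```text
time: 5.8
ee_pos: [0.4937, 0.2171, 0.0529]
ee_rot: [0.71, 0.704, -0.0, 0.003]
ft_force: [-3.6, -9.4, 15.1]
gripper_width: 0.03
finger_force: 49.9
```

Run:
```python
from h import *
a=snap('top','t3');b=snap('side','s3')
cv2.imwrite('pics/v3.png',cv2.cvtColor(np.hstack([cv2.resize(a[180:300,160:340],(360,240)),cv2.resize(b[130:210,225:325],(440,352))[:240] if 0 else cv2.resize(b[130:210,225:325],(300,240))]),cv2.COLOR_RGB2BGR))
s=arm.sense();print(s['ee_pos'],s['ft_force'],s['gripper_width'])
```

```text
[0.4935155  0.21730947 0.05215797] [-0.57102916 -7.17983127  9.38179134] 0.02986549304085438
```

View pics/v3.png

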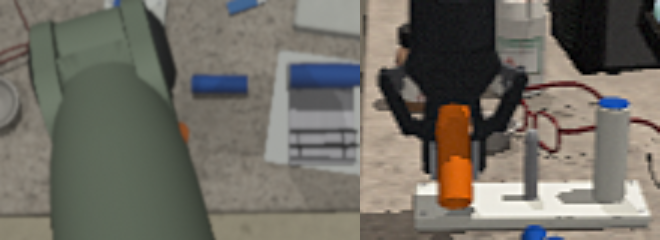

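Request:
step_arm:
  increments:
    - [-0.4,0.01,0,0.01,0]
    - [-0.4,0.02,0,0.013,0]
    - [-0.4,0.03,0,0.013,0]
    - [-0.4,0.04,0,0.013,0]
    - [-0.4,0.04,0,0.013,0]

```text
time: 6.4
ee_pos: [0.4932, 0.2216, 0.0476]
ee_rot: [0.711, 0.703, -0.006, 0.008]
ft_force: [1.4, -29.7, 11.3]
gripper_width: 0.0301
finger_force: 53.2
```

Run:
```python
from h import *
a=snap('top','t4');b=snap('side','s4')
h=cv2.cvtColor(b,cv2.COLOR_RGB2HSV)[120:230,225:310];m=cv2.inRange(h,(3,120,50),(20,255,255));ys,xs=np.where(m);r=cv2.minAreaRect(np.c_[xs+225,ys+120].astype(np.float32))
print(r,cv2.boxPoints(r).round(1).tolist())
s=arm.sense();print(s['ee_pos'],s['ft_force'])
g=np.array(s['ee_pos'])+[0,0,.0187]
for th in (60,70,80,90,100):
    d=np.array([0,np.cos(np.radians(th)),np.sin(np.radians(th))]);print(th,proj('side',g+.0475*d),proj('side',g-.0475*d))
```

```text
((268.42669677734375, 161.27816772460938), (52.36155700683594, 72.5006103515625), 54.05788803100586) [[223.6999969482422, 161.39999389648438], [282.3999938964844, 118.80000305175781], [313.1000061035156, 161.1999969482422], [254.39999389648438, 203.8000030517578]]
[0.49318539 0.22167505 0.04762422] [  0.63319597 -29.92638105   9.84970369]
60 [254.7 165.9] [255.8 200.5]
70 [254.8 165.7] [255.6 200.5]
80 [254.9 166. ] [255.5 199.9]
90 [255.1 166.8] [255.3 198.9]
100 [255.3 168.1] [255.2 197.4]
```

```bash
cat >> h.py <<'E'
import sys
def ori(b,lo,hi,box):
    x0,y0,x1,y1=box;m=cv2.inRange(cv2.cvtColor(b[y0:y1,x0:x1],cv2.COLOR_RGB2HSV),lo,hi)
    k,l,st,c=cv2.connectedComponentsWithStats(m); i=1+np.argmax(st[1:,4]); return st[i]+np.array([x0,y0,0,0,0]),c[i]+[x0,y0]
def sil(n,g,th):
    d=np.array([0,np.cos(np.radians(th)),np.sin(np.radians(th))]);e=np.array([0,-d[2],d[1]]);f=np.array([1,0,0])
    p=np.array([proj(n,g+s*.0475*d+.016*(np.cos(a)*e+np.sin(a)*f)) for s in(-1,1) for a in np.linspace(0,6.28,24)])
    return p.min(0),p.max(0)
E
python3 - <<'E'
from h import *
b=cv2.cvtColor(cv2.imread('pics/s4.png'),cv2.COLOR_BGR2RGB)
print(ori(b,(3,120,50),(20,255,255),(242,140,275,215)))
g=np.array([.4932,.2217,.0476+.0187])
for th in (60,70,80,90,100): print(th,*sil('side',g,th))
b=cv2.cvtColor(cv2.imread('pics/s3.png'),cv2.COLOR_BGR2RGB)
print(ori(b,(3,120,50),(20,255,255),(242,140,275,215)))
g=np.array([.4935,.2173,.0522+.0187])
for th in (50,60,70): print(th,*sil('side',g,th))
E
```

```text
(array([250, 165,  12,  35, 387]), array([255.77002584, 182.3255814 ]))
60 [248.8 164.9] [261.6 201. ]
70 [248.9 165.6] [261.4 201.1]
80 [249.  164.9] [261.2 201.5]
90 [249.1 164.7] [261.  201.4]
100 [249.2 165.1] [261.2 200.7]
(array([250, 164,  13,  36, 393]), array([256.05597964, 181.59541985]))
50 [248.9 163.7] [262.  200.6]
60 [249.  163.9] [261.8 200.1]
70 [249.  164.5] [261.7 200.2]
```

Request:
step_arm:
  increments:
    - [-0.4,-0.03,0,0,0]
    - [-0.4,-0.04,0,-0.08,0]
    - [-0.4,-0.04,0,-0.2,0]
    - [-0.4,-0.04,0,-0.3,0]
    - [-0.4,-0.04,0,-0.3,0]

```text
time: 7.0
ee_pos: [0.4951, 0.2198, 0.1413]
ee_rot: [0.709, 0.705, 0.003, 0.002]
ft_force: [0.4, 0.6, -0.3]
gripper_width: 0.03
finger_force: 52.0
```

Run:
```python
from h import *
a=snap('top','t5');b=snap('side','s5')
s=arm.sense();print(s['ee_pos'],s['ft_force'])
cv2.imwrite('pics/v5.png',cv2.cvtColor(np.hstack([cv2.resize(a[180:280,180:270],(432,480),interpolation=2),cv2.resize(b[110:210,225:290],(312,480),interpolation=2)]),cv2.COLOR_RGB2BGR))
```

```text
[0.49260992 0.21912261 0.13775584] [ 0.5010184   0.42024021 -1.51449935]
```

View pics/v5.png

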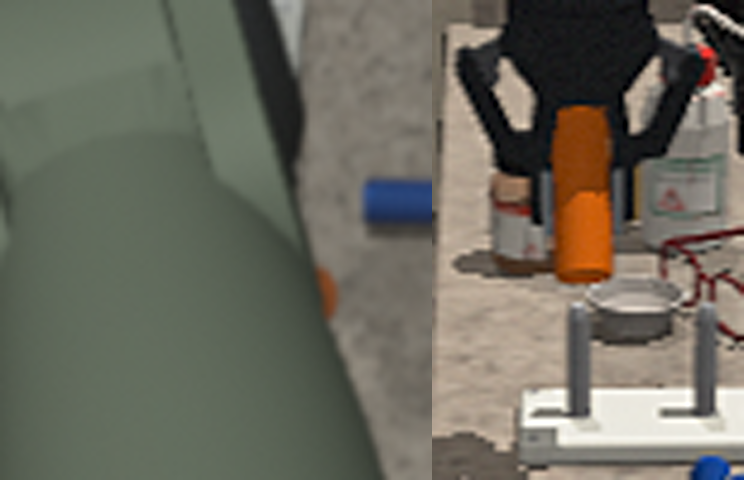

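Run:
```python
from h import *
a=cv2.cvtColor(cv2.imread('pics/t5.png'),cv2.COLOR_BGR2RGB);b=cv2.cvtColor(cv2.imread('pics/s5.png'),cv2.COLOR_BGR2RGB)
print(ori(a,(3,100,40),(20,255,255),(235,225,265,260)))
print(ori(b,(3,120,50),(20,255,255),(242,125,275,175)))
g=np.array([.493,.2191,.1378+.0187])
for th in (50,60,70,80,90,100): print(th,*sil('top',g,th),*sil('side',g,th))
```

```text
(array([246, 236,   4,  10,  30]), array([247.63333333, 240.36666667]))
(array([242, 132,  21,  37, 471]), array([255.44798301, 150.90233546]))
50 [209.7 231.5] [250.6 250. ] [248.2 132.6] [261.8 171. ]
60 [211.6 231.1] [248.5 250.3] [248.3 132.5] [261.6 170.7]
70 [214.2 230.8] [245.9 250.5] [248.4 133.1] [261.4 170.2]
80 [217.3 230.6] [242.9 250.6] [248.5 133. ] [261.2 170.9]
90 [220.9 230.5] [239.6 250.7] [248.6 132.5] [261. 171.]
100 [222.2 230.4] [239.7 250.7] [248.7 132.6] [261.2 170.6]
```

Request:
step_arm:
  increments:
    - [-0.4,0.1,0,-0.02,0]
    - [-0.4,0.2,0,-0.02,0]
    - [-0.4,0.3,0,0,0]
    - [-0.4,0.3,0,0.08,0]
    - [-0.4,0.3,0,0.14,0]

```text
time: 7.6
ee_pos: [0.4913, 0.3095, 0.0927]
ee_rot: [0.709, 0.706, -0.001, -0.001]
ft_force: [-1.1, 0.1, -1.9]
gripper_width: 0.0298
finger_force: 52.0
```

Request:
step_arm:
  increments:
    - [-0.4,0,0,0,0]
    - [-0.4,-0.03,0,0,0]
    - [-0.4,-0.05,0,0,0]
    - [-0.4,-0.065,0,0,0]
    - [-0.4,-0.08,0,0,0]

```text
time: 8.1
ee_pos: [0.4934, 0.2844, 0.0966]
ee_rot: [0.71, 0.705, 0.001, 0.0]
ft_force: [0.1, -0.3, -0.5]
gripper_width: 0.0301
finger_force: 52.0
```

Request:
step_arm:
  increments:
    - [-0.4,-0.01,0,0,0]
    - [-0.4,-0.02,0,0,0]
    - [-0.4,-0.03,0,0,0]
    - [-0.4,-0.03,0,0,0]

```text
time: 8.5
ee_pos: [0.4928, 0.2762, 0.0959]
ee_rot: [0.709, 0.705, 0.0, -0.0]
ft_force: [-0.2, 1.5, -0.0]
gripper_width: 0.0299
finger_force: 52.1
```

Run:
```python
from h import *
a=snap('top','t6');b=snap('side','s6')
s=arm.sense();print(s['ee_pos'],s['ft_force'])
cv2.imwrite('pics/v6.png',cv2.cvtColor(np.hstack([cv2.resize(a[180:280,180:270],(432,480),interpolation=2),cv2.resize(b[110:210,225:290],(312,480),interpolation=2)]),cv2.COLOR_RGB2BGR))
```

```text
[0.49285154 0.27621692 0.09583445] [-0.41296394  1.1914668   0.1332411 ]
```

View pics/v6.png

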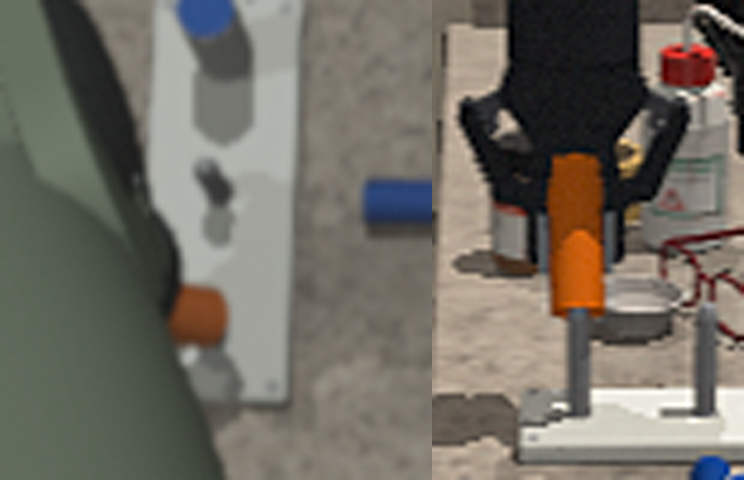

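Request:
step_arm:
  increments:
    - [-0.4,-0.023,0,0,0]
    - [-0.4,-0.046,0,0,0]
    - [-0.4,-0.07,0,0,0]
    - [-0.4,-0.09,0,0,0]
    - [-0.4,-0.105,0,0,0]

```text
time: 9.1
ee_pos: [0.4935, 0.2519, 0.0975]
ee_rot: [0.708, 0.706, 0.007, -0.006]
ft_force: [-1.9, 20.1, 2.3]
gripper_width: 0.0299
finger_force: 40.2
```

Request:
step_arm:
  increments:
    - [-0.4,-0.01,0,0,0]
    - [-0.4,-0.01,0,0,0]

```text
time: 9.3
ee_pos: [0.4935, 0.2488, 0.0973]
ee_rot: [0.708, 0.706, 0.007, -0.005]
ft_force: [-0.7, 19.5, 2.5]
gripper_width: 0.0302
finger_force: 36.8
```

Run:
```python
from h import *
a=snap('top','t7');b=snap('side','s7')
s=arm.sense();print(s['ee_pos'],s['ft_force'])
g=np.array(s['ee_pos'])+[0,0,.0187]
print(ori(a,(3,100,40),(20,255,255),(210,225,265,265)))
print(ori(b,(3,120,50),(20,255,255),(245,125,275,185)))
for th in (50,60,70,80,90,100): print(th,*sil('top',g,th),*sil('side',g,th))
```

```text
[0.49351588 0.24881242 0.09727332] [-0.87404025 19.05617077  1.63212458]Traceback (most recent call last):
  File "<stdin>", line 5, in <module>
  File "h.py", line 19, in ori
    k,l,st,c=cv2.connectedComponentsWithStats(m); i=1+np.argmax(st[1:,4]); return st[i]+np.array([x0,y0,0,0,0]),c[i]+[x0,y0]
                                                      ~~~~~~~~~^^^^^^^^^^
    return _wrapfunc(a, 'argmax', axis=axis, out=out, **kwds)
    return bound(*args, **kwds)
ValueError: attempt to get argmax of an empty sequence
```

Request:
step_arm:
  increments:
    - [-0.4,-0.015,0,0,0]
    - [-0.4,-0.03,0,0,0]
    - [-0.4,-0.03,0,0,0]

```text
time: 9.7
ee_pos: [0.4933, 0.2383, 0.0967]
ee_rot: [0.708, 0.706, 0.005, -0.004]
ft_force: [0.1, 15.9, -1.3]
gripper_width: 0.0302
finger_force: 26.7
```

Run:
```python
from h import *
s=arm.sense();print(s['ee_pos'],s['ft_force'])
```

```text
[0.49326001 0.23830411 0.09665587] [ 0.10621369 15.89520042 -1.29608675]
```

Request:
step_arm:
  increments:
    - [-0.4,0.04,0,0,0]
    - [-0.4,0.04,0,0.04,0]
    - [-0.4,0.04,0,0.08,0]
    - [-0.4,0.04,0,0.12,0]
    - [-0.4,0.04,0,0.14,0]

```text
time: 10.2
ee_pos: [0.4916, 0.2411, 0.0517]
ee_rot: [0.71, 0.704, -0.003, 0.002]
ft_force: [-0.5, -10.8, 8.4]
gripper_width: 0.0301
finger_force: 30.4
```

Run:
```python
from h import *
a=snap('top','t8');b=snap('side','s8')
s=arm.sense();print(s['ee_pos'],s['ft_force'])
cv2.imwrite('pics/v8.png',cv2.cvtColor(np.hstack([cv2.resize(a[180:280,180:270],(432,480),interpolation=2),cv2.resize(b[110:210,225:290],(312,480),interpolation=2)]),cv2.COLOR_RGB2BGR))
```

```text
[0.49124681 0.24089444 0.05120438] [ 0.48736732 -7.54459751 -2.22857137]
```

View pics/v8.png

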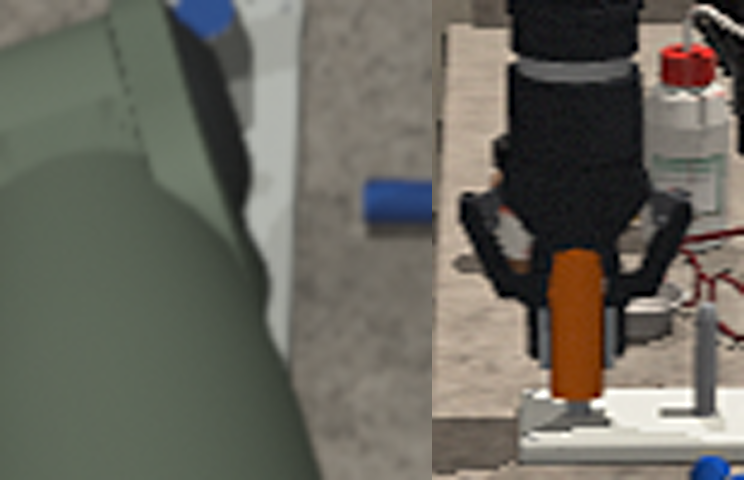

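Request:
step_arm:
  increments:
    - [-0.4,0.015,0,0,0]
    - [-0.4,0.03,0,0,0]
    - [-0.4,0.03,0,0,0]

```text
time: 10.6
ee_pos: [0.4912, 0.2411, 0.0512]
ee_rot: [0.712, 0.702, -0.01, 0.009]
ft_force: [1.7, -34.2, 5.2]
gripper_width: 0.0299
finger_force: 30.4
```

Request:
step_arm:
  increments:
    - [-0.4,-0.037,0,0,0]
    - [-0.4,-0.037,0,0.01,0]
    - [-0.4,-0.037,0,0.017,0]
    - [-0.4,-0.037,0,0.02,0]

```text
time: 11.0
ee_pos: [0.4925, 0.2401, 0.0473]
ee_rot: [0.71, 0.704, -0.002, 0.002]
ft_force: [-1.8, -8.9, 10.0]
gripper_width: 0.0297
finger_force: 30.8
```

Run:
```python
from h import *
b=snap('side','s9')
s=arm.sense();print(s['ee_pos'],s['ft_force'],s['moment'],s['finger_force'])
print(ori(b,(3,120,50),(20,255,255),(245,150,275,215)))
for y in(.24,.245,.25,.255):
  print(y,*[sil('side',np.array([.4925,y,.015+.0475+h]),90) for h in (0,.005)])
```

```text
[0.49243346 0.24008884 0.04732066] [-0.21328872 -9.75987884  4.42331059] [-1.64355542  0.00834812  0.03454924] 30.470054735497456
(array([249, 163,  12,  32, 343]), array([254.95626822, 178.61516035]))
0.24 (array([248.6, 163.7]), array([260.4, 199.8])) (array([248.6, 162. ]), array([260.4, 198.1]))
0.245 (array([248.5, 163.1]), array([260.2, 199. ])) (array([248.5, 161.4]), array([260.2, 197.4]))
0.25 (array([248.5, 162.5]), array([260.1, 198.2])) (array([248.4, 160.8]), array([260.1, 196.6]))
0.255 (array([248.4, 161.9]), array([260. , 197.5])) (array([248.4, 160.2]), array([260. , 195.9]))
```

Request:
step_arm:
  increments:
    - [-0.4,0,0,-0.02,0]
    - [-0.4,0,0,-0.045,0]
    - [-0.4,0.015,0,-0.045,0]
    - [-0.4,0.03,0,-0.045,0]
    - [-0.4,0.03,0,-0.045,0]

```text
time: 11.55
ee_pos: [0.4924, 0.2438, 0.0616]
ee_rot: [0.711, 0.704, -0.006, 0.007]
ft_force: [-0.9, -26.8, 11.7]
gripper_width: 0.03
finger_force: 31.5
```

Run:
```python
from h import *
b=snap('side','s10')
s=arm.sense();print(s['ee_pos'],s['ft_force'],s['moment'],s['finger_force'])
print(ori(b,(3,100,35),(20,255,255),(245,150,275,215)))
g=np.array(s['ee_pos'])+[0,0,.0187]
for th in(40,60,75,90,100,105,110,115,120): print(th,*sil('side',g,th))
```

```text
[0.49243215 0.24378502 0.06165955] [ -2.77523596 -25.79323434  12.40596446] [-5.21198923  0.32381928 -0.01354028] 31.479691856657155
(array([249, 157,  13,  33, 361]), array([254.96952909, 173.06094183]))
40 [248.1 157.5] [261.1 193.3]
60 [248.2 157.3] [260.8 193. ]
75 [248.3 157.7] [260.5 193.2]
90 [248.4 157.1] [260.2 193.4]
100 [248.6 157.4] [260.4 192.8]
105 [248.6 157.8] [260.5 192.3]
110 [248.7 158.3] [260.6 191.7]
115 [248.6 159. ] [260.7 191. ]
120 [248.6 159.8] [260.8 190.1]
```

Request:
step_arm:
  increments:
    - [-0.4,0,0,0,0]
    - [-0.4,0.01,0,0,0]
    - [-0.4,0.015,0,0,0]
    - [-0.4,0.015,0,0,0]
  grip_force: 20

```text
time: 12.0
ee_pos: [0.4924, 0.2442, 0.0615]
ee_rot: [0.711, 0.703, -0.009, 0.01]
ft_force: [-2.2, -37.4, 14.7]
gripper_width: 0.0299
finger_force: 33.1
```

Run:
```python
from h import *
b=snap('side','s11')
s=arm.sense();print(s['ee_pos'],s['ft_force'],s['moment'],s['finger_force'])
print(ori(b,(3,100,35),(20,255,255),(245,150,275,215)))
```

```text
[0.49239559 0.24417722 0.06154016] [ -0.82778062 -37.01620635  16.2562952 ] [-7.44707809  0.25430075 -0.03414856] 33.050845034304075
(array([249, 157,  13,  33, 362]), array([254.9558011 , 173.01933702]))
```

Request:
step_arm:
  increments:
    - [-0.4,-0.03,0,0,0]
    - [-0.4,-0.053,0,0,0]
    - [-0.4,-0.053,0,0,0]

```text
time: 12.35
ee_pos: [0.4928, 0.2406, 0.0614]
ee_rot: [0.709, 0.705, 0.001, -0.0]
ft_force: [0.0, 0.7, -0.4]
gripper_width: 0.0299
finger_force: 30.8
```

Request:
step_arm:
  increments:
    - [-0.4,-0.01,0,0,0]
    - [-0.4,-0.01,0,0,0]

```text
time: 12.55
ee_pos: [0.4928, 0.2398, 0.0614]
ee_rot: [0.709, 0.705, 0.002, -0.002]
ft_force: [-0.8, 5.9, -0.4]
gripper_width: 0.0298
finger_force: 30.6
```

Request:
step_arm:
  increments:
    - [-0.4,-0.01,0,0,0]
    - [-0.4,-0.01,0,0,0]

```text
time: 12.75
ee_pos: [0.4928, 0.2392, 0.0613]
ee_rot: [0.708, 0.706, 0.004, -0.004]
ft_force: [0.1, 12.9, -4.1]
gripper_width: 0.0301
finger_force: 30.1
```

Request:
step_arm:
  increments:
    - [-0.4,-0.01,0,0,0]
    - [-0.4,-0.01,0,0,0]

```text
time: 12.95
ee_pos: [0.4929, 0.2379, 0.0613]
ee_rot: [0.708, 0.706, 0.005, -0.005]
ft_force: [1.3, 18.0, -6.0]
gripper_width: 0.0299
finger_force: 27.7
```

```bash
cat > fit.py <<'E'
from h import *
from scipy.optimize import least_squares
S=8
def fit(f,tcp,box=(243,135,268,212)):
    b=cv2.imread(f'pics/{f}.png').astype(float); x0,y0,x1,y1=box; c=b[y0:y1,x0:x1]
    a=np.clip((c[...,2]-c[...,0])/np.maximum(c[...,2],40)*1.15,0,1); a[c[...,2]-c[...,0]<12]=0
    a[a>.75]=1
    def ren(p):
        x,y,z,th=p; d=np.array([0,np.cos(th),np.sin(th)]);e=np.array([0,-d[2],d[1]]);q=np.linspace(0,2*np.pi,40)
        P=[proj2(np.array([x,y,z])+s*.0475*d+.016*(np.cos(t)*e+np.array([np.sin(t),0,0]))) for s in(-1,1) for t in q]
        h=cv2.convexHull(((np.array(P)-[x0,y0]+.5)*S*16).astype(np.int32))
        m=np.zeros(((y1-y0)*S,(x1-x0)*S),np.uint8); cv2.fillConvexPoly(m,h,255,shift=4)
        return cv2.resize(m,(x1-x0,y1-y0),interpolation=cv2.INTER_AREA)/255.
    K,R,t=PM('side')
    def proj2(X): v=K@(R@X+t); return v[:2]/v[2]
    from scipy.optimize import minimize
    for th in (60,75,85,90,95,105,115,125):
        best=minimize(lambda p:((cv2.GaussianBlur(ren([tcp[0]+p[0]/100,p[1]/100+tcp[1],tcp[2]+.0187+p[2]/100,np.radians(th)]),(3,3),.6)-a)**2).sum()+ .3*(p[1]**2),[0,0,0],method='Nelder-Mead',options=dict(initial_simplex=[[0,0,0],[.3,0,0],[0,.8,0],[0,0,.5]],maxfev=150))
        print(f,th,round(best.fun,2),(best.x*10).round(1))
if __name__=='__main__':
    fit('s5',(.493,.2191,.1378),(246,125,268,180))
    fit('s10',(.4924,.2438,.0616),(246,148,268,205))
E
python3 fit.py; python3 -c "
from h import *
s=arm.sense();print(s['ee_pos'],s['ft_force'],s['moment'])"
```

```text
s5 60 33.17 [ 3.  17.1 -1.2]
s5 75 30.79 [2.3 3.1 4.3]
s5 85 32.31 [ 2.9 14.8 -0.2]
s5 90 32.8 [ 2.8 16.4 -0.9]
s5 95 32.56 [2.4 7.7 1.6]
s5 105 33.08 [ 1.9 -5.6  5.4]
s5 115 46.26 [  0.1 -38.3  16. ]
s5 125 86.64 [ -0.2 -47.   20.1]
s10 60 39.93 [  3.4  42.9 -12.8]
s10 75 37.58 [  3.5  45.2 -10.8]
s10 85 39.72 [  3.5  47.3 -13.5]
s10 90 38.16 [  3.7  50.5 -14.8]
s10 95 34.61 [  3.   39.4 -10.5]
s10 105 25.8 [ 2.4 27.  -5.5]
s10 115 26.69 [1.3 0.  5.2]
s10 125 55.46 [ -0.8 -36.2  20.1]
[0.49287077 0.23792158 0.0613286 ] [ 1.31194399 18.02517621 -5.99212776] [ 3.92295752 -0.18372967 -0.02604939]
```

```bash
cat > edge.py <<'E'
from h import *
def edges(f,r0,r1):
    b=cv2.imread(f'pics/{f}.png').astype(float); d=b[...,2]-b[...,0]; T=[];B=[]
    for c in range(248,263):
        p=d[r0:r1,c]; i=np.where(p>30)[0]
        if len(i)<8: T.append(np.nan);B.append(np.nan);continue
        lo,hi=i[0],i[-1]
        def cr(j,k,ref): # crossing of ref/2 from inside j going k
            h=ref/2
            while 0<j+k<len(p) and p[j+k]>h: j+=k
            return j+k*(p[j]-h)/max(p[j]-p[j+k],1e-6) if 0<j+k<len(p) else np.nan
        m=np.median(p[lo:hi+1])
        T.append(r0+cr(lo+5,-1,p[lo+3:lo+6].mean()));B.append(r0+cr(hi-5,1,p[hi-6:hi-3].mean()))
    print(f,'T',np.round(T,1).tolist());print(f,'B',np.round(B,1).tolist())
def model(g,th):
    th=np.radians(th);d=np.array([0,np.cos(th),np.sin(th)]);e=np.array([0,-d[2],d[1]])
    q=np.linspace(0,2*np.pi,73); O=[]
    for s,f in((1,min),(-1,max)):
        P=np.array([proj('side',g+s*.0475*d+.016*(np.cos(a)*e+np.array([np.sin(a),0,0]))) for a in q])
        O.append([round(float(f(P[np.abs(P[:,0]-u)<.7,1])),1) if (np.abs(P[:,0]-u)<.7).any() else None for u in range(248,263)])
    return O
if __name__=='__main__':
    for f,r in [('s4',(140,215)),('s5',(120,185)),('s8',(145,212)),('s10',(145,212)),('s11',(145,212))]: edges(f,*r)
    for th in(60,75,90,105): print(th,*model(np.array([.4924,.2438,.0803]),th),sep='\n')
E
python3 edge.py
```

```text
s4 T [nan, nan, 170.7, 165.8, 165.5, 165.4, 165.2, 165.1, 164.8, 165.1, 165.4, 165.4, 165.7, 167.6, nan]
s4 B [nan, nan, nan, nan, nan, nan, nan, nan, nan, 199.3, 199.3, 199.2, 199.2, 198.7, nan]
s5 T [159.2, 158.8, 136.7, 132.5, 132.2, 132.0, 131.6, 131.5, 131.5, 131.6, 131.9, 132.0, 132.0, 134.2, 136.6]
s5 B [nan, nan, nan, nan, nan, 168.6, 168.7, 168.7, 168.7, 168.3, 168.2, nan, nan, nan, nan]
s8 T [nan, 167.2, 162.8, 162.2, 162.1, 161.6, 161.4, 161.3, 161.6, 161.7, 161.8, 162.6, 165.0, nan, nan]
s8 B [nan, nan, nan, nan, nan, nan, nan, 193.0, 193.0, 193.0, 192.7, 192.4, 192.1, nan, nan]
s10 T [nan, 163.8, 159.4, 157.8, 157.6, 157.5, 157.3, 157.3, 157.4, 157.5, 157.6, 157.9, 158.9, 168.2, nan]
s10 B [nan, 205.0, nan, nan, nan, nan, nan, nan, 189.2, 189.2, 189.2, 188.9, 188.8, 190.7, nan]
s11 T [nan, 163.8, 159.5, 157.9, 157.6, 157.4, 157.2, 157.0, 157.3, 157.5, 157.5, 157.7, 159.1, 2666836.7, nan]
s11 B [nan, 205.8, 205.8, nan, nan, nan, nan, nan, 189.2, 189.3, 189.3, 188.9, 188.8, 190.7, nan]
60
[158.0, 157.8, 157.6, 157.5, 157.4, 157.3, 157.3, 157.3, 157.3, 157.4, 157.4, 157.6, 157.8, None, None]
[None, 192.8, 192.9, 193.0, 193.0, 193.0, 193.0, 193.0, 193.0, 193.0, 192.9, 192.8, 192.7, 192.5, None]
75
[158.1, 157.9, 157.9, 157.8, 157.8, 157.7, 157.7, 157.7, 157.7, 157.7, 157.7, 157.8, 157.9, None, None]
[None, 192.9, 193.0, 193.2, 193.2, 193.3, 193.3, 193.3, 193.2, 193.2, 193.1, 193.0, 192.8, 192.5, None]
90
[158.5, 157.9, 157.6, 157.4, 157.2, 157.2, 157.1, 157.1, 157.2, 157.3, 157.4, 157.6, 158.0, None, None]
[None, 192.2, 192.7, 193.1, 193.2, 193.4, 193.4, 193.4, 193.4, 193.3, 193.1, 192.7, 192.3, 191.1, None]
105
[160.7, 159.3, 158.7, 158.3, 158.1, 157.9, 157.8, 157.8, 157.9, 158.0, 158.2, 158.7, 159.4, 160.5, None]
[188.9, 190.7, 191.4, 191.8, 192.2, 192.3, 192.3, 192.3, 192.2, 192.1, 191.8, 191.2, 190.4, None, None]
```

Request:
step_arm:
  increments:
    - [-0.4,0.035,0,0,0]
    - [-0.4,0.035,0,0.02,0]
    - [-0.4,0.035,0,0.035,0]
    - [-0.4,0.035,0,0.045,0]
    - [-0.4,0.035,0,0.045,0]

```text
time: 13.45
ee_pos: [0.4924, 0.2397, 0.0468]
ee_rot: [0.71, 0.704, -0.001, 0.001]
ft_force: [1.6, -5.4, -0.3]
gripper_width: 0.0301
finger_force: 29.1
```

Request:
step_arm:
  increments:
    - [-0.4,0,0,0.005,0]
    - [-0.4,0,0,0.01,0]
    - [-0.4,0,0,0.01,0]

```text
time: 13.75
ee_pos: [0.4927, 0.2394, 0.0446]
ee_rot: [0.71, 0.704, -0.001, 0.001]
ft_force: [-0.1, -7.0, 6.1]
gripper_width: 0.0301
finger_force: 29.7
```

Run:
```python
from edge import *
b=snap('side','s12')
s=arm.sense();print(s['ee_pos'],s['ft_force'],s['moment'],s['finger_force'])
edges('s12',150,215)
g=np.array([.4924,.2485,.0625])
for th in(75,82,90): print(th,*model(g,th),sep='\n')
```

```text
[0.4926873  0.23939767 0.04458113] [ 0.43983601 -7.5271339   6.01728731] [-1.17863749 -0.01341031  0.01436614] 29.667743942700326
s12 T [nan, nan, 167.8, 164.6, 164.5, 164.2, 164.0, 163.8, 163.9, 164.3, 164.5, 164.6, 165.2, nan, nan]
s12 B [nan, nan, nan, nan, nan, nan, nan, nan, 195.3, 195.4, 195.1, 195.1, 194.6, nan, nan]
75
[163.6, 163.4, 163.3, 163.3, 163.2, 163.2, 163.2, 163.2, 163.2, 163.2, 163.2, 163.3, 163.4, None, None]
[None, 198.0, 198.2, 198.3, 198.4, 198.4, 198.4, 198.4, 198.4, 198.3, 198.2, 198.1, 197.9, 197.5, None]
82
[163.7, 163.3, 163.1, 162.9, 162.9, 162.8, 162.8, 162.8, 162.8, 162.8, 163.0, 163.1, 163.4, None, None]
[None, 197.8, 198.1, 198.4, 198.5, 198.6, 198.6, 198.6, 198.6, 198.5, 198.4, 198.1, 197.7, 197.0, None]
90
[164.1, 163.5, 163.1, 162.9, 162.8, 162.7, 162.7, 162.7, 162.7, 162.8, 163.0, 163.3, 163.7, None, None]
[None, 197.2, 197.7, 198.1, 198.3, 198.4, 198.5, 198.5, 198.4, 198.3, 198.1, 197.8, 197.3, None, None]
```

Request:
step_arm:
  increments:
    - [-0.4,-0.003,0,0.004,0]
    - [-0.4,-0.005,0,0.007,0]
    - [-0.4,-0.005,0,0.007,0]

```text
time: 14.1
ee_pos: [0.4929, 0.2392, 0.0433]
ee_rot: [0.71, 0.705, 0.0, 0.001]
ft_force: [-1.6, -4.5, 10.7]
gripper_width: 0.0297
finger_force: 30.1
```

Request:
step_arm:
  increments:
    - [-0.4,-0.003,0,0.004,0]
    - [-0.4,-0.003,0,0.007,0]
    - [-0.4,-0.003,0,0.007,0]

```text
time: 14.4
ee_pos: [0.4938, 0.239, 0.0412]
ee_rot: [0.71, 0.704, 0.001, 0.001]
ft_force: [0.0, -4.1, 6.8]
gripper_width: 0.0298
finger_force: 29.0
```

Request:
step_arm:
  increments:
    - [-0.4,0,0,0.004,0]
    - [-0.4,0,0,0.008,0]
    - [-0.4,0,0,0.01,0]
    - [-0.4,0,0,0.01,0]

```text
time: 14.8
ee_pos: [0.4941, 0.2389, 0.0401]
ee_rot: [0.71, 0.704, 0.002, 0.001]
ft_force: [-4.6, -6.4, 23.4]
gripper_width: 0.03
finger_force: 30.6
```

Run:
```python
from edge import *
b=snap('side','s13')
s=arm.sense();print(s['ee_pos'],s['ft_force'],s['moment'],s['finger_force'])
edges('s13',150,215)
```

```text
[0.49415422 0.23894184 0.04013835] [-3.88735518 -7.92175913 24.1171166 ] [-0.16207733  0.83856234  0.03272205] 30.592675842926838
s13 T [nan, nan, 171.6, 166.7, 166.5, 166.2, 165.8, 165.5, 165.5, 165.6, 165.9, 166.0, 166.6, 168.0, nan]
s13 B [nan, nan, nan, nan, nan, nan, nan, nan, nan, 196.7, 196.6, 196.5, 196.3, 195.6, nan]
```

Request:
step_arm:
  increments:
    - [-0.4,0,0,-0.005,0]
    - [-0.4,0,0,-0.007,0]
    - [0.4,0,0,-0.007,0]
    - [0.4,0,0,-0.007,0]
    - [0.4,0,0,-0.007,0]

```text
time: 15.35
ee_pos: [0.4917, 0.239, 0.0389]
ee_rot: [0.709, 0.705, -0.001, -0.0]
ft_force: [1.2, -0.2, 1.0]
gripper_width: 0.06
finger_force: 0.0
```

Request:
step_arm:
  increments:
    - [0.4,0,0,-0.05,0]
    - [0.4,0,0,-0.15,0]
    - [0.4,0,0,-0.3,0]
    - [0.4,0,0,-0.45,0]
    - [0.4,0,0,-0.6,0]

```text
time: 15.85
ee_pos: [0.4916, 0.2392, 0.2207]
ee_rot: [0.709, 0.705, -0.001, -0.001]
ft_force: [1.7, -0.1, 0.4]
gripper_width: 0.0596
finger_force: 0.0
```

Request:
step_arm:
  increments:
    - [0.4,-0.15,0,0,0]
    - [0.4,-0.3,0,0,0]
    - [0.4,-0.45,0,0,0]
    - [0.4,-0.6,0,0,0]
    - [0.4,-0.7,0,0,0]

```text
time: 16.35
ee_pos: [0.4905, 0.027, 0.2192]
ee_rot: [0.71, 0.704, -0.0, -0.0]
ft_force: [0.3, -0.6, 0.1]
gripper_width: 0.0599
finger_force: 0.0
```

Run:
```python
from edge import *
a=snap('top','t14');b=snap('side','s14')
s=arm.sense();print(s['ee_pos'],s['ft_force'],s['gripper_width'])
edges('s14',150,215)
o,c=ori(a,(3,100,40),(20,255,255),(205,225,245,265));print(o,c)
g=np.array([.492,.248,.0625]);print(sil('top',g,90),sil('top',g,80),*model(g,90))
```

```text
[0.49080542 0.02630212 0.21914108] [-0.11036305  0.17867976  0.04317528] 0.05983418244737827
s14 T [nan, nan, nan, nan, nan, nan, nan, nan, nan, nan, nan, nan, nan, nan, nan]
s14 B [nan, nan, nan, nan, nan, nan, nan, nan, nan, nan, nan, nan, nan, nan, nan]
[221 244  11  10  47] [227.10638298 249.59574468]
(array([213.3, 237.6]), array([231.2, 255.9])) (array([210. , 237.7]), array([234.2, 255.8])) [164.2, 163.5, 163.2, 163.0, 162.8, 162.7, 162.7, 162.7, 162.8, 162.9, 163.1, 163.4, 163.8, None, None] [None, 197.5, 198.0, 198.2, 198.4, 198.5, 198.6, 198.5, 198.5, 198.3, 198.1, 197.9, 197.2, None, None]
```

Run:
```python
from h import *
a=cv2.imread('pics/t14.png').astype(int)
for r in range(234,260,2): print(r,' '.join('%3d/%3d'%(a[r,c,2],a[r,c,0]) for c in range(208,238,2)))
b=cv2.imread('pics/s14.png').astype(int)
for r in range(158,204,3): print(r,' '.join('%3d/%3d'%(b[r,c,2],b[r,c,0]) for c in range(242,272,2)))
```

```text
234 118/105 165/160 178/175 178/174 178/175 178/174 178/174 178/174 178/175 178/175 178/174 178/175 178/174 178/174 178/175
236 117/104 167/162 178/174 177/174 178/174 176/170 176/170 175/165 175/166 177/173 178/175 177/173 177/174 178/175 178/175
238 132/120 170/166 178/174 178/174 176/168 177/164 177/172 177/171 176/169 167/150 175/170 178/175 178/175 177/174 177/174
240 134/121 172/168 178/175 178/174 177/171 177/173 178/174 177/174 178/175 174/163 161/147 173/169 172/168 166/162 164/159
242 132/120 175/171 177/174 176/169 176/167 178/174 178/174 178/175 178/174 179/176 132/108 146/135 161/157 161/156 161/156
244 131/121 175/172 178/174 176/169 175/168 178/174 178/174 178/174 178/174 176/173 120/ 93 103/ 77 159/154 162/157 162/157
246 130/120 175/172 178/174 174/170 170/158 178/174 178/175 178/175 179/175 168/156  96/ 55  76/ 35 143/133 162/157 162/156
248 129/118 175/172 177/174 178/175 166/155 158/146 170/162 172/164 158/149 110/ 76  78/ 34  75/ 33 126/106 162/157 162/156
250 136/124 175/171 177/173 178/174 178/174 161/151 112/ 82 104/ 66  83/ 40  78/ 32  78/ 34  77/ 34 142/131 
[... 1795 characters left out ...]
 122/  7 128/  2 134/  9 143/  6 147/  5 154/117 160/131 156/130 163/135 158/127
191 166/135 197/178 154/147 234/216 209/173 119/  0 131/ 12 132/  5 142/ 17 145/  0 235/213 247/238 245/236 246/236 248/239
194 167/132 243/229 251/240 252/242 222/191 118/  0 130/ 11 135/ 11 143/ 12 145/  3 229/207 236/225 236/225 236/224 237/225
197 126/100 140/132 140/130 139/129 141/137 117/  0 127/  0 133/  1 140/  1 136/  0 235/222 237/226 236/224 236/224 237/226
200  83/ 65 249/236 226/212 241/231 239/230 242/233 213/200 218/207 216/204 214/201 213/197 208/192 238/227 236/225 236/225
203  91/ 72 148/137 149/135 143/130 143/132 132/121 141/131 140/128 139/126 136/127 135/125 132/125 133/123 133/124 130/121
```

Run:
```python
from h import *
print(atz('top',(220.3,243),.11), proj('side',(.492,.248,.11)),proj('side',(.498,.248,.0625)))
a=cv2.imread('pics/t14.png');print(atz('top',(222.7,181.7),.11))
```

```text
[0.4953 0.2476 0.11  ] [254.2 164.7] [256.4 180.7]
[0.6419 0.2431 0.11  ]
```

Request:
step_arm:
  increments:
    - [0.53,-0.04,0.1,0,0]
    - [0.53,-0.08,0.18,0,0]
    - [0.53,-0.085,0.24,0.05,0]
    - [0.53,-0.085,0.24,0.12,0]
    - [0.53,-0.085,0.24,0.2,0]
  grip_force: 35

```text
time: 16.95
ee_pos: [0.5637, 0.0042, 0.1587]
ee_rot: [0.709, 0.705, 0.0, -0.0]
ft_force: [0.0, -0.5, 0.1]
gripper_width: 0.065
finger_force: 0.0
```

Request:
step_arm:
  increments:
    - [0.53,0.04,0,0.1,0]
    - [0.53,0.04,0,0.2,0]
    - [0.53,0.04,0,0.3,0]
    - [0.53,0.04,0,0.37,0]
    - [0.53,0.04,0,0.39,0]

```text
time: 17.45
ee_pos: [0.5606, 0.0166, 0.0397]
ee_rot: [0.709, 0.705, -0.001, -0.002]
ft_force: [-0.9, -0.4, -0.2]
gripper_width: 0.065
finger_force: 0.0
```

Request:
step_arm:
  increments:
    - [0.53,0,0,0,0]
    - [-0.4,0,0,0,0]
    - [-0.4,0,0,0,0]
    - [-0.4,0,0,0,0]
    - [-0.4,0,0,0,0]
  grip_force: 30

```text
time: 17.95
ee_pos: [0.5618, 0.0153, 0.0438]
ee_rot: [0.709, 0.705, -0.001, -0.001]
ft_force: [-4.9, 1.0, 6.2]
gripper_width: 0.0299
finger_force: 30.7
```

Request:
step_arm:
  increments:
    - [-0.4,0,0,-0.1,0]
    - [-0.4,0,0,-0.25,0]
    - [-0.4,0,0,-0.4,0]
    - [-0.4,0,0,-0.45,0]
    - [-0.4,0,0,-0.45,0]

```text
time: 18.45
ee_pos: [0.5656, 0.0149, 0.1818]
ee_rot: [0.709, 0.705, 0.003, 0.003]
ft_force: [0.1, -0.4, -0.3]
gripper_width: 0.0305
finger_force: 30.1
```

Request:
step_arm:
  increments:
    - [-0.4,0.14,0.013,0,0]
    - [-0.4,0.3,0.013,0,0]
    - [-0.4,0.45,0.013,0,0]
    - [-0.4,0.6,0.013,0,0]
    - [-0.4,0.668,0.013,0,0]

```text
time: 18.95
ee_pos: [0.5669, 0.2189, 0.1761]
ee_rot: [0.708, 0.706, -0.0, -0.001]
ft_force: [-0.0, -0.3, 0.1]
gripper_width: 0.0301
finger_force: 30.1
```

Request:
step_arm:
  increments:
    - [-0.4,0,0,0.1,0]
    - [-0.4,0,0,0.2,0]
    - [-0.4,0,0,0.25,0]
    - [-0.4,0,0,0.25,0]

```text
time: 19.35
ee_pos: [0.5651, 0.2149, 0.0986]
ee_rot: [0.709, 0.705, -0.003, -0.002]
ft_force: [-0.2, 0.8, -1.3]
gripper_width: 0.0299
finger_force: 30.1
```

Request:
step_arm:
  increments:
    - [-0.4,0,0.005,0.035,0]
    - [-0.4,0,0.005,0.07,0]
    - [-0.4,-0.008,0.005,0.093,0]
    - [-0.4,-0.015,0.005,0.105,0]
    - [-0.4,-0.017,0.005,0.117,0]

```text
time: 19.85
ee_pos: [0.5718, 0.2102, 0.0693]
ee_rot: [0.71, 0.705, 0.002, 0.001]
ft_force: [0.2, -2.1, 9.0]
gripper_width: 0.0302
finger_force: 34.2
```

Request:
step_arm:
  increments:
    - [-0.4,0,0,0.01,0]
    - [-0.4,0,0,0.02,0]
    - [-0.4,0,0,0.03,0]
    - [-0.4,0.002,0,0.04,0]
    - [-0.4,0.003,0,0.043,0]

```text
time: 20.35
ee_pos: [0.572, 0.2101, 0.0567]
ee_rot: [0.71, 0.704, 0.001, 0.002]
ft_force: [-1.6, -6.6, 10.3]
gripper_width: 0.0301
finger_force: 39.1
```

Run:
```python
from h import *
a=snap('top','t15');b=snap('side','s15')
s=arm.sense();print(s['ee_pos'],s['ft_force'],s['moment'],s['finger_force'])
def g(im,lo,box): return ori(im,lo,(130,255,255),box)
print(ori(b,(100,120,40),(130,255,255),(265,140,305,212)))
try: print(ori(a,(100,120,40),(130,255,255),(200,195,258,235)))
except Exception as e: print(e)
# predicted: mouth end extents vs theta
G=np.array(s['ee_pos'])+[0,0,.0187]
for th in(0,30,40,50,60,70):
    d=np.array([0,np.cos(np.radians(th)),np.sin(np.radians(th))]); print(th,sil('side',G-.0125*d,th),sil('top',G-.0125*d,th)[1])
```

```text
[0.57199535 0.21004198 0.05668466] [ 0.10473829 -5.57889324  9.82494422] [-0.70970182  0.14302348  0.05496495] 39.15806397650158
(array([279, 168,  14,  35, 380]), array([285.55      , 185.19736842]))
attempt to get argmax of an empty sequence
0 (array([277.3, 170.8]), array([293.4, 195.6])) [263. 220.]
30 (array([277.5, 167.3]), array([292.6, 202.6])) [263.  221.7]
40 (array([277.7, 166.8]), array([292.2, 203.6])) [261.6 222.3]
50 (array([277.9, 166.8]), array([291.7, 203.9])) [259.6 222.9]
60 (array([278.1, 167.3]), array([291.2, 203.5])) [256.9 223.4]
70 (array([278.3, 167.9]), array([290.7, 203.6])) [253.8 223.7]
```

Request:
step_arm:
  increments:
    - [-0.4,-0.027,0,-0.02,0]
    - [-0.4,-0.027,0,-0.1,0]
    - [-0.4,-0.027,0,-0.2,0]
    - [-0.4,-0.027,0,-0.31,0]
    - [-0.4,-0.027,0,-0.31,0]

```text
time: 20.95
ee_pos: [0.5729, 0.2036, 0.1526]
ee_rot: [0.709, 0.705, 0.004, 0.002]
ft_force: [1.6, 0.2, -1.4]
gripper_width: 0.0299
finger_force: 37.8
```

Request:
step_arm:
  increments:
    - [-0.4,0.12,-0.01,0,0]
    - [-0.4,0.25,-0.01,0,0]
    - [-0.4,0.31,-0.01,0.03,0]
    - [-0.4,0.31,-0.01,0.115,0]
    - [-0.4,0.31,-0.01,0.115,0]

```text
time: 21.45
ee_pos: [0.5641, 0.2954, 0.1087]
ee_rot: [0.709, 0.705, -0.004, -0.001]
ft_force: [-1.1, 0.1, -0.6]
gripper_width: 0.0301
finger_force: 37.8
```

Run:
```python
from h import *
a=snap('top','t16');b=snap('side','s16')
s=arm.sense();print(s['ee_pos'],s['ft_force'])
print(ori(b,(100,120,40),(130,255,255),(265,120,305,190)))
try: print(ori(a,(100,120,40),(130,255,255),(185,195,240,235)))
except Exception as e: print(e)
G=np.array(s['ee_pos'])+[0,0,.0187]
for th in(30,40,50,60,70):
    d=np.array([0,np.cos(np.radians(th)),np.sin(np.radians(th))]); print(th,sil('side',G-.0125*d,th),sil('top',G-.0125*d,th)[1])
```

```text
[0.56622046 0.29529069 0.11187994] [0.45057793 0.19812931 0.87183108]
(array([274, 140,  13,  33, 329]), array([279.91793313, 156.01519757]))
(array([206, 208,  19,  13, 177]), array([215.53672316, 213.84745763]))
30 (array([272.8, 138.7]), array([286.9, 171.6])) [225.6 220.5]
40 (array([272.9, 138.1]), array([286.6, 172.9])) [224.5 221.1]
50 (array([273.1, 137.9]), array([286.2, 173.4])) [222.7 221.7]
60 (array([273.3, 138.2]), array([285.7, 173.4])) [220.1 222.2]
70 (array([273.5, 138.9]), array([285.3, 172.9])) [217.  222.6]
```

Request:
step_arm:
  increments:
    - [-0.4,0,0,0.02,0]
    - [-0.4,-0.02,0,0.02,0]
    - [-0.4,-0.04,0,0.02,0]
    - [-0.4,-0.06,0,0.02,0]
    - [-0.4,-0.08,0,0.02,0]
  grip_force: 25

```text
time: 22.05
ee_pos: [0.5684, 0.2797, 0.1122]
ee_rot: [0.708, 0.706, 0.008, -0.005]
ft_force: [-8.0, 19.2, 20.9]
gripper_width: 0.0302
finger_force: 41.4
```

Request:
step_arm:
  increments:
    - [-0.4,-0.02,0,0,0]
    - [-0.4,-0.04,0,0,0]
    - [-0.4,-0.05,0,0,0]

```text
time: 22.35
ee_pos: [0.57, 0.2615, 0.1117]
ee_rot: [0.709, 0.705, 0.007, -0.001]
ft_force: [1.9, 7.6, 4.4]
gripper_width: 0.0302
finger_force: 40.5
```

Run:
```python
from h import *
a=snap('top','t17');b=snap('side','s17')
s=arm.sense();print(s['ee_pos'],s['ft_force'],s['moment'],s['finger_force'])
print(ori(b,(100,120,40),(130,255,255),(265,120,305,190)))
try: print(ori(a,(100,120,40),(130,255,255),(185,195,240,235)))
except Exception as e: print(e)
G=np.array(s['ee_pos'])+[0,0,.0187]
for th in(40,50,60,70,80):
    d=np.array([0,np.cos(np.radians(th)),np.sin(np.radians(th))]); print(th,sil('side',G-.0125*d,th),sil('top',G-.0125*d,th)[1])
```

```text
[0.56995713 0.26050285 0.11067567] [1.07658702 8.41756541 4.88597647] [ 2.12208196 -0.44191904  0.04891963] 40.55452666041674
(array([277, 140,  12,  35, 359]), array([282.6545961 , 157.09470752]))
attempt to get argmax of an empty sequence
40 (array([275.4, 142.1]), array([289.5, 177.9])) [239.3 219.5]
50 (array([275.6, 142. ]), array([289.1, 178.4])) [237.4 220.1]
60 (array([275.8, 142.2]), array([288.6, 178.3])) [234.7 220.6]
70 (array([276. , 142.9]), array([288.2, 178. ])) [231.6 221. ]
80 (array([276.2, 142.6]), array([287.9, 178.4])) [227.9 221.2]
```

Run:
```python
from h import *
a=cv2.imread('pics/t17.png').astype(int)
for r in range(200,232,3): print(r,' '.join('%3d/%3d'%(a[r,c,2],a[r,c,0]) for c in range(206,246,3)))
b=cv2.imread('pics/s17.png').astype(int)
for r in range(134,200,4): print(r,' '.join('%3d/%3d'%(b[r,c,2],b[r,c,0]) for c in range(272,296,2)))
```

```text
200  91/ 86  87/ 83  84/ 80  80/ 76  73/ 69  67/ 63  62/ 59 119/114 118/113 169/166 170/166 162/158 109/103 115/100
203  91/ 87  89/ 85  86/ 82  81/ 78  76/ 72  70/ 66  60/ 56 113/108 118/113 168/165 166/161 162/157 105/ 98 113/ 99
206  93/ 89  90/ 86  87/ 83  84/ 79  79/ 75  73/ 69  64/ 61  86/ 82 119/114 155/150 162/157 162/157 106/ 99 118/104
209  93/ 89  91/ 86  88/ 83  84/ 80  80/ 76  74/ 71  69/ 65  57/ 56 144/142 161/157 161/157 162/157 111/102 118/104
212  94/ 89  92/ 87  89/ 84  85/ 81  82/ 78  77/ 73  71/ 67  62/ 59 111/118 161/157 161/157 162/157 107/ 98 111/ 97
215  95/ 90  92/ 88  90/ 86  87/ 83  83/ 79  79/ 75  72/ 69  64/ 61  90/ 86 162/157 162/157 161/156 112/101 118/103
218  96/ 91  93/ 89  91/ 86  87/ 83  84/ 80  80/ 76  74/ 71  69/ 65  58/ 55 160/154 161/156 161/156 105/ 94 113/100
221  96/ 91  93/ 89  91/ 87  89/ 84  86/ 81  81/ 77  76/ 73  71/ 68  62/ 59 129/124 161/156 161/156 105/ 94 108/ 95
224  96/ 91  94/ 90  92/ 88  90/ 85  86/ 82  83/ 78  78/ 74  72/ 69  65/ 62  87/ 83 162/157 161/156 105/ 94 112/100
227  97/ 92  95/ 90  93/ 88  91/ 86  87/ 82  84/ 80  80/
[... 1175 characters left out ...]

174 194/173  97/ 87 133/107  46/ 84  30/ 73  67/ 83  29/ 75  22/ 77  63/ 85 126/ 94  97/ 57  62/ 21
178  76/ 70  53/ 40 137/110 168/136  90/ 82  83/ 83  55/ 49 120/ 59 175/145 115/ 86 163/131 165/134
182 140/113 155/127 158/128 174/141  76/ 75  81/ 81 130/111 122/ 98 151/126 114/ 95 183/151  75/ 63
186 158/132 151/126 144/118 162/131  78/ 73  82/ 79 120/107 162/132 169/138 168/135 176/145 182/146
190 113/ 86 184/155 179/152 190/161  75/ 72  84/ 81 165/140 181/152 184/153 192/160 179/150 181/156
194 140/129 139/130 139/128 146/133  80/ 78  88/ 84 220/202 237/225 234/222 245/233 126/116 134/122
198 125/113 123/110 120/109 232/216 213/196 214/196 212/194 208/192 210/192 210/192 215/196 218/200
```

Request:
step_arm:
  increments:
    - [-0.4,-0.01,-0.01,0,0]
    - [-0.4,-0.02,-0.01,0,0]
    - [-0.4,-0.03,-0.01,0,0]
    - [-0.4,-0.03,-0.01,0,0]

```text
time: 22.85
ee_pos: [0.5659, 0.2505, 0.1097]
ee_rot: [0.709, 0.705, 0.004, -0.001]
ft_force: [0.4, 6.7, 3.6]
gripper_width: 0.03
finger_force: 38.9
```

```bash
cat > be.py <<'E'
from edge import *
def bed(f,r0,r1,c0,c1):
    b=cv2.imread(f'pics/{f}.png').astype(float); d=b[...,0]-b[...,2]; o=[]
    for c in range(c0,c1):
        p=d[r0:r1,c]; i=np.where(p>25)[0]; o.append((r0+i[0],r0+i[-1]) if len(i)>5 else None)
    print(f,[(int(q[0]),int(q[1])) if q else None for q in o])
E
python3 - <<'E'
from be import *
a=snap('top','t18');b=snap('side','s18')
s=arm.sense();print(s['ee_pos'],s['ft_force'],s['moment'],s['finger_force'])
bed('s17',125,190,276,292);bed('s18',125,190,274,292)
G=np.array(s['ee_pos'])+[0,0,.0187]
for th in(60,70,80,90):
    d=np.array([0,np.cos(np.radians(th)),np.sin(np.radians(th))]); print(th,sil('side',G-.0125*d,th),sil('top',G-.0125*d,th)[1])
A=cv2.imread('pics/t18.png').astype(int)
for r in(206,210,214,218): print(r,' '.join('%3d/%3d'%(A[r,c,2],A[r,c,0]) for c in range(222,240)))
E
```

```text
[0.56592001 0.25059707 0.10964608] [0.42785884 6.96649432 3.99305185] [ 1.64064421 -0.07362269 -0.02802106] 38.88410222483799
s17 [None, None, (142, 174), (140, 174), (140, 174), (140, 174), (140, 173), (140, 173), (140, 174), (140, 174), (140, 174), (141, 174), (152, 173), None, None, None]
s18 [None, None, (148, 175), (144, 175), (142, 175), (141, 175), (142, 175), (141, 175), (142, 175), (141, 175), (142, 175), (142, 175), (141, 175), (141, 169), None, None, None, None]
60 (array([274.7, 143.7]), array([287.6, 180. ])) [238.9 222.2]
70 (array([274.9, 144.4]), array([287.2, 179.7])) [235.7 222.6]
80 (array([275.1, 144.1]), array([286.9, 180.2])) [232.  222.9]
90 (array([274.8, 143.5]), array([287.2, 180. ])) [228. 223.]
206  81/ 77  80/ 75  78/ 74  76/ 72  74/ 70  71/ 68  69/ 66  66/ 62  62/ 59  58/ 56  96/ 92 154/151 175/172 176/173 167/163 164/159 163/158 162/157
210  83/ 79  82/ 78  81/ 76  78/ 75  77/ 72  74/ 70  73/ 69  70/ 67  67/ 64  64/ 61  60/ 57  70/ 67 113/110 151/147 161/156 161/157 161/157 161/157
214  85/ 80  84/ 80  82/ 78  80/ 77  79/ 75  77/ 73  75/ 71  72/ 69  71/ 68  68/ 65  66/ 62  62/ 58  60/ 57  90/ 87 140/135 159/154 162/158 162/157
218  87/ 82  85/ 81  83/ 78  83/ 79  80/ 76  80/ 76  77/ 73  75/ 71  74/ 70  71/ 68  68/ 65  66/ 62  64/ 60  59/ 56  70/ 67 115/110 153/147 161/156
```

Request:
step_arm:
  increments:
    - [-0.4,-0.01,0,0,0]
    - [-0.4,-0.02,0,0,0]
    - [-0.4,-0.03,0,0,0]
    - [-0.4,-0.03,0,0,0]

```text
time: 23.35
ee_pos: [0.5658, 0.2421, 0.1094]
ee_rot: [0.709, 0.705, 0.005, -0.001]
ft_force: [0.7, 7.8, 1.4]
gripper_width: 0.0302
finger_force: 34.2
```

Run:
```python
from be import *
b=snap('side','s19')
s=arm.sense();print(s['ee_pos'],s['ft_force'],s['moment'],s['finger_force'])
bed('s19',125,195,274,292)
```

```text
[0.56582941 0.24207703 0.10939352] [1.24052134 8.98428193 2.14312657] [ 2.03572036e+00 -1.98441343e-01 -1.75604576e-03] 34.156765434890985
s19 [None, None, None, (146, 176), (143, 176), (143, 176), (143, 176), (143, 177), (143, 177), (143, 177), (143, 176), (143, 176), (143, 176), (143, 164), None, None, None, None]
```

Request:
step_arm:
  increments:
    - [-0.4,-0.01,0,0,0]
    - [-0.4,-0.013,0,0,0]
    - [-0.4,-0.013,0,0,0]

```text
time: 23.7
ee_pos: [0.5657, 0.2381, 0.1091]
ee_rot: [0.709, 0.705, 0.004, -0.001]
ft_force: [0.8, 7.5, 1.5]
gripper_width: 0.03
finger_force: 31.8
```

Request:
step_arm:
  increments:
    - [-0.4,0.02,0,0,0]
    - [-0.4,0.027,0,0.03,0]
    - [-0.4,0.027,0,0.06,0]
    - [-0.4,0.027,0,0.09,0]
    - [-0.4,0.027,0,0.09,0]

```text
time: 24.2
ee_pos: [0.5627, 0.2427, 0.0779]
ee_rot: [0.71, 0.705, -0.001, -0.001]
ft_force: [0.4, -0.4, -1.1]
gripper_width: 0.0303
finger_force: 31.7
```

Run:
```python
from be import *
b=snap('side','s20')
s=arm.sense();print(s['ee_pos'],s['ft_force'],s['moment'],s['finger_force'])
bed('s20',125,205,274,292)
```

```text
[0.56300971 0.2428901  0.07868319] [-0.18120307 -0.12528073 -0.61958053] [-0.0439428   0.01131157 -0.02783693] 31.729246862232685
s20 [None, (160, 186), (156, 186), (154, 186), (154, 187), (154, 187), (154, 187), (154, 187), (154, 187), (154, 187), (154, 186), (154, 185), None, None, None, None, None, None]
```

Request:
step_arm:
  increments:
    - [-0.4,0,0.005,0.02,0]
    - [-0.4,0,0.005,0.04,0]
    - [-0.4,0,0.005,0.06,0]
    - [-0.4,0,0.005,0.07,0]
    - [-0.4,0,0.005,0.07,0]

```text
time: 24.75
ee_pos: [0.5648, 0.2432, 0.0584]
ee_rot: [0.709, 0.705, -0.001, -0.0]
ft_force: [-0.1, -0.2, -0.2]
gripper_width: 0.0299
finger_force: 31.7
```

Request:
step_arm:
  increments:
    - [-0.4,0,0,0.007,0]
    - [-0.4,0,0,0.013,0]
    - [-0.4,0,0,0.013,0]

```text
time: 25.05
ee_pos: [0.5653, 0.2434, 0.0551]
ee_rot: [0.709, 0.705, -0.0, -0.0]
ft_force: [-0.6, 0.6, -0.9]
gripper_width: 0.03
finger_force: 31.8
```

Request:
step_arm:
  increments:
    - [-0.4,0,0,0.005,0]
    - [-0.4,0,0,0.01,0]
    - [-0.4,0,0,0.01,0]

```text
time: 25.35
ee_pos: [0.5655, 0.2433, 0.0521]
ee_rot: [0.709, 0.705, -0.0, 0.0]
ft_force: [0.5, -0.3, 0.2]
gripper_width: 0.0301
finger_force: 31.8
```

Run:
```python
from be import *
b=snap('side','s21')
s=arm.sense();print(s['ee_pos'],s['ft_force'],s['moment'],s['finger_force'])
bed('s21',125,212,274,292)
g=np.array([.567,.2455,.0625]);print(sil('side',g,90))
```

```text
[0.56551227 0.24327671 0.05215561] [ 0.35839216 -0.56168856 -0.96788843] [-0.13872351 -0.11578776  0.0170007 ] 31.766005530953407
s21 [None, None, (168, 194), (164, 195), (163, 195), (163, 211), (163, 211), (163, 211), (163, 211), (163, 211), (163, 211), (163, 211), (163, 211), None, None, None, None, None]
(array([275.1, 162.5]), array([287.2, 198.2]))
```

Request:
step_arm:
  increments:
    - [-0.4,0,0,0.005,0]
    - [-0.4,0,0,0.01,0]
    - [-0.4,0,0,0.01,0]

```text
time: 25.7
ee_pos: [0.5656, 0.243, 0.0491]
ee_rot: [0.709, 0.705, -0.0, 0.0]
ft_force: [0.4, -2.5, 0.1]
gripper_width: 0.0299
finger_force: 31.8
```

Request:
step_arm:
  increments:
    - [-0.4,0,0,0.004,0]
    - [-0.4,0,0,0.007,0]
    - [-0.4,0,0,0.007,0]

```text
time: 26.0
ee_pos: [0.5657, 0.2431, 0.0485]
ee_rot: [0.709, 0.705, 0.0, 0.001]
ft_force: [-1.9, -4.9, 9.9]
gripper_width: 0.0299
finger_force: 32.9
```

Request:
step_arm:
  increments:
    - [-0.4,0,0,-0.003,0]
    - [0.18,0,0,-0.003,0]
    - [0.18,0,0,-0.003,0]
    - [0.18,0,0,-0.003,0]
    - [0.18,0,0,-0.003,0]

```text
time: 26.5
ee_pos: [0.5651, 0.2437, 0.0477]
ee_rot: [0.709, 0.705, -0.0, -0.0]
ft_force: [-0.2, 0.1, 0.4]
gripper_width: 0.0506
finger_force: 0.0
```

Request:
step_arm:
  increments:
    - [0.18,0,0,-0.05,0]
    - [0.18,0,0,-0.15,0]
    - [0.18,0,0,-0.3,0]
    - [0.18,0,0,-0.45,0]
    - [0.18,0,0,-0.6,0]

```text
time: 27.0
ee_pos: [0.5649, 0.2435, 0.2295]
ee_rot: [0.709, 0.705, -0.0, -0.0]
ft_force: [0.8, -0.6, 0.1]
gripper_width: 0.0503
finger_force: 0.0
```

Request:
step_arm:
  increments:
    - [0.18,-0.15,-0.1,0,0]
    - [0.18,-0.3,-0.2,0,0]
    - [0.18,-0.45,-0.35,0,0]
    - [0.18,-0.6,-0.5,0,0]
    - [0.18,-0.7,-0.6,0,0]

```text
time: 27.5
ee_pos: [0.4021, 0.0532, 0.2278]
ee_rot: [0.709, 0.705, 0.0, 0.0]
ft_force: [0.1, -1.1, 1.4]
gripper_width: 0.0504
finger_force: 0.0
```

Run:
```python
from be import *
a=snap('top','t22');b=snap('side','s22')
s=arm.sense();print(s['ee_pos'],s['time'])
print('or',ori(b,(3,120,50),(20,255,255),(242,150,275,212)),sil('side',np.array([.4955,.2476,.0625]),90))
print('bl',ori(b,(100,120,40),(130,255,255),(268,150,300,212)),sil('side',np.array([.567,.2455,.0625]),90))
bed('s22',150,212,272,292)
A=a.astype(int); h=cv2.cvtColor(a,cv2.COLOR_RGB2HSV)
print('top bl',ori(a,(100,100,30),(130,255,255),(205,195,245,232)),sil('top',np.array([.567,.2455,.0625]),90))
print('top or',ori(a,(3,100,30),(20,255,255),(205,232,245,262)),sil('top',np.array([.4955,.2476,.0625]),90))
print('white cap',ori(a,(100,100,30),(130,255,255),(205,170,245,194)))
```

```text
[0.39846743 0.05186481 0.22732888] 27.6
or (array([242, 162,  21,  37, 369]), array([255.43631436, 181.12737127])) (array([249.6, 162.8]), array([261.2, 198.6]))
bl (array([276, 166,  11,  32, 313]), array([281.1341853 , 181.76038339])) (array([275.1, 162.5]), array([287.2, 198.2]))
s22 [None, None, None, None, (166, 196), (166, 197), (166, 197), (167, 211), (167, 211), (167, 211), (167, 211), (167, 211), (167, 211), (166, 211), (166, 211), None, None, None, None, None]
top bl (array([222, 221,   6,   4,  15]), array([224.2       , 222.46666667])) (array([214.7, 206. ]), array([232.3, 226.2]))
top or (array([221, 244,  11,  10,  49]), array([226.93877551, 249.67346939])) (array([213.5, 236.1]), array([231.3, 254.5]))
white cap (array([217, 176,  12,  11,  98]), array([222.32653061, 181.24489796]))
```

Request:
step_arm:
  increments:
    - [0.18,0.15,0.07,0,0]
    - [0.18,0.3,0.15,0,0]
    - [0.18,0.45,0.23,0,0]
    - [0.18,0.6,0.3,0,0]
    - [0.18,0.65,0.323,0,0]
  grip_force: 20

```text
time: 28.1
ee_pos: [0.5036, 0.2528, 0.2276]
ee_rot: [0.708, 0.706, 0.001, -0.0]
ft_force: [0.3, -0.3, 0.0]
gripper_width: 0.0506
finger_force: 0.0
```

Request:
step_arm:
  increments:
    - [0.18,0,0,0,0]
    - [0.18,0,0,0,0]

```text
time: 28.3
ee_pos: [0.5014, 0.2486, 0.2274]
ee_rot: [0.709, 0.705, -0.001, -0.0]
ft_force: [-0.5, 0.1, 0.3]
gripper_width: 0.0502
finger_force: 0.0
```

Request:
step_arm:
  increments:
    - [0.18,-0.003,-0.02,0.1,0]
    - [0.18,-0.003,-0.02,0.2,0]
    - [0.18,-0.003,-0.02,0.28,0]
    - [0.18,-0.003,-0.02,0.28,0]
    - [0.18,-0.003,-0.02,0.28,0]

```text
time: 28.8
ee_pos: [0.4956, 0.2467, 0.1445]
ee_rot: [0.71, 0.704, -0.0, -0.0]
ft_force: [0.1, 0.6, 0.3]
gripper_width: 0.0507
finger_force: 0.0
```

Request:
step_arm:
  increments:
    - [0.18,0,0,0.08,0]
    - [0.18,0,0,0.16,0]
    - [0.18,0,0,0.24,0]
    - [0.18,0,0,0.29,0]
    - [0.18,0,0,0.29,0]

```text
time: 29.3
ee_pos: [0.4957, 0.2472, 0.057]
ee_rot: [0.71, 0.705, -0.0, -0.0]
ft_force: [-0.4, 0.4, 1.1]
gripper_width: 0.0503
finger_force: 0.0
```

Request:
step_arm:
  increments:
    - [-0.3,0,0,0,0]
    - [-0.3,0,0,0,0]
    - [-0.3,0,0,0,0]
    - [-0.3,0,0,0,0]
  grip_force: 20

```text
time: 29.7
ee_pos: [0.4969, 0.2482, 0.0586]
ee_rot: [0.709, 0.705, 0.001, 0.0]
ft_force: [-1.5, 0.7, 6.4]
gripper_width: 0.0307
finger_force: 20.8
```

Request:
step_arm:
  increments:
    - [0.18,0,0,0,0]
    - [0.18,0,0,0,0]
    - [0.18,0,0,0,0]
    - [0.18,0,0,0,0]

```text
time: 30.1
ee_pos: [0.4958, 0.2476, 0.0569]
ee_rot: [0.709, 0.705, -0.0, 0.0]
ft_force: [0.1, -0.2, -0.9]
gripper_width: 0.0503
finger_force: 0.0
```

Request:
step_arm:
  increments:
    - [0.18,0,0,-0.08,0]
    - [0.18,0,0,-0.2,0]
    - [0.18,0,0,-0.35,0]
    - [0.18,0,0,-0.5,0]
    - [0.18,0,0,-0.6,0]

```text
time: 30.6
ee_pos: [0.4967, 0.2479, 0.2403]
ee_rot: [0.709, 0.705, 0.002, 0.001]
ft_force: [1.0, 0.9, -0.4]
gripper_width: 0.05
finger_force: 0.0
```

Request:
step_arm:
  increments:
    - [0.18,-0.15,-0.1,0,0]
    - [0.18,-0.3,-0.2,0,0]
    - [0.18,-0.45,-0.35,0,0]
    - [0.18,-0.6,-0.4,0,0]
    - [0.18,-0.7,-0.4,0,0]

```text
time: 31.1
ee_pos: [0.3718, 0.0377, 0.2369]
ee_rot: [0.709, 0.706, -0.0, -0.0]
ft_force: [1.5, -0.7, 0.1]
gripper_width: 0.0505
finger_force: 0.0
```

Run:
```python
from be import *
a=snap('top','t23');b=snap('side','s23')
s=arm.sense();print(s['ee_pos'],s['time'])
B=b.astype(int)
for r in range(156,206,4): print(r,' '.join('%3d/%3d'%(B[r,c,0],B[r,c,2]) for c in range(244,294,3)))
print('white cap',ori(a,(100,100,30),(130,255,255),(205,170,245,194)))
print('top or',ori(a,(3,100,30),(20,255,255),(205,232,245,262)))
```

```text
[0.37328262 0.03422128 0.23714947] 31.2
156 129/119 141/133  86/ 19  92/ 26 107/ 53 109/ 51 116/ 51 140/ 87 137/116 116/107 127/114 127/115 135/124 144/132 157/137 185/156 191/158
160 118/107 140/131 138/ 87 135/ 85 186/154  93/ 78 101/ 83  97/ 78  90/ 73 125/116  73/ 12  66/ 30  86/ 60 162/151 143/121 182/148 162/136
164  69/ 40  87/ 58  67/ 27 254/248 240/230 243/235 184/158 170/141 166/136 178/146 148/120 255/246 245/233 243/232 232/208 161/132 168/138
168 165/136 161/134 139/100 123/  8 142/  5 133/  4 152/ 99 135/121 142/127 134/122 174/145   6/ 74   5/ 81   3/ 82   0/ 98 146/111 123/ 97
172 180/145 180/148 174/137 123/  0 133/ 16 145/ 13 168/113 187/168 183/162 175/155 130/111  10/ 76  17/ 85  16/ 90   0/ 92 179/148 167/140
176 181/146 181/143 161/126 122/  0 135/ 12 144/  5 117/ 46  74/ 67  77/ 70  77/ 69  87/ 72   7/ 80   7/ 86  18/ 93  32/101 186/155 155/126
180 187/152 156/127 166/132 127/ 15 132/ 11 145/ 13 113/ 38  57/ 47  62/ 54  56/ 46 153/119   7/ 80  24/ 90  18/ 93  39/107  31/  0 181/149
184 185/151 181/145 174/135 126/ 10 134/ 13 146/ 18 159/ 98 175/146 169/138 163/
[... 196 characters left out ...]
129
192 233/218 243/233 252/249 124/  3 134/ 16 146/ 15 199/153 240/229 241/231 242/231 255/243  10/ 79  19/ 87  14/ 96 100/135 238/228 242/231
196 139/130 137/125 145/140 126/  0 133/  5 143/  4 189/147 129/117 140/128 141/131 148/133   1/ 76  11/ 87  12/ 94 126/132 239/228 129/118
200 247/237 237/227 239/229 242/235 215/202 216/202 215/199 210/193 239/228 241/230 240/230 243/233 219/202 216/199 215/199 210/193 240/229
204 130/122 130/121 131/121 130/122 132/123 132/122 131/120 132/120 131/121 131/121 130/120 130/120 137/117 141/109 132/118 127/120 131/121
white cap (array([217, 176,  12,  12, 100]), array([222.37, 181.32]))
top or (array([220, 243,  11,  10,  50]), array([226.62, 248.94]))
```

```bash
python3 -c "
from workcell import arm
print(arm.hand_in())"
```

```text
the job is handed in; nothing more can be done
None
```

I handed the job in at about 31 s of the 56 s. In the last camera images the orange tube stands upside down on the near post, the blue tube stands upside down on the middle post, and the white tube has not moved. The hand-in returned no verdict. I ran out of picture views early, so I judged both placements from pixel measurements and force readings. The orange tube went on slightly tilted and straightened when I let go. I later gripped it again briefly on its post in case the first lowering had not counted.

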